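# Put the wedge away and slide the flush cover over it

## Task

Put the loose wooden wedge flat into the open well of the wooden tray, then slide the tray's flush cover over it until that well is fully shut. The cover has no handle: press on its top just firmly enough to drag it along, never hard, because it is thin, and leave the other things on the bench where they are.

Things in the scene. Friction and masses are not known exactly. Their poses are not given: they have to be found in the camera images.
- tray: Wooden tray fixed to the bench, 167 (x) x 270 (y) x 43 mm high; origin at the centre of its underside, z up. A plinth lifts the underside 0 to 8 mm off the bench, different each time; heights count from the underside. Two wells along y, each 135 (x) x 115 (y) mm, floor at 10 mm: the -y one starts covered, the +y one open. A divider 8 mm wide at y = 0 passes under the cover.
- well (a point): Centre of the floor of the open (+y) well, 10 mm above the tray's underside, 61.5 mm from the tray's origin along the tray's +y; axes as the tray's. The well is clear 115 mm in y less what the cover overhangs at the start (up to 6 mm at its -y side).
- cover_top (a point): Centre of the top face of the sliding cover; moves with it; axes as the tray's. Plain plywood panel 143 (x) x 123 (y) x 6.5 mm without a handle, its top level with the tray's rim 43 mm above the tray's underside; it runs in grooves along the tray's y and cannot lift. It does not give when pressed: a millimetre too low can mean far too much force.
- cover (a joint): Travel of the cover in m along the tray's +y: 0 = over the -y well, 0.123 = at the end stop, +y well fully shut. Starts at 0 to 0.010 and stays where left. Needs about 5 to 6 N along the track to slide slowly. A fingertip's friction on it is roughly 0.7 to 1.2, so a downward press of 10 to 15 N drags it; more than 30 N of contact force damages it.
- wedge: Loose wooden wedge, 35 (x) x 100 (y) x 22 mm, 40 g; origin at the centre of its underside, lying flat, z up; sides across x are upright, the top slopes along y.
- screw_cup: Tin cup of screws, 73 mm across, 62 mm high; origin at the centre of its underside. Bystander.
- offcut: Wooden offcut, 64 mm cube; origin at the centre of its underside. Bystander.
- sanding_block: Cork sanding block 64 (x) x 112 (y) x 32 mm; origin at the centre of its underside. Bystander.
Mind the look-alikes: they are no part of the job. There is more than one size of the wedge; the job needs the larger.

How it is judged:
By the outcome, as a careful person would: the job done as asked, in the order asked, and still so for the second after the job is handed in, with the robot touching nothing.
It also fails if it takes over 64 s, if anything falls off the work surface, if the arm or the gripper's body presses on something with over 40 N, if the wrist force passes 120 N, or if a joint passes its speed limit or range.

## Robot

A 6-joint arm with a two-finger parallel gripper is mounted at the origin on the work surface; the furniture and walls round the work are solid. World frame = base frame: x ahead of the robot, y to its left, z up, the work surface at z = 0. Lengths are in m, angles in rad, forces in N, time in s.
With the tool pointing down it reaches from about 0.275 to 0.725 m from the base axis. Payload 15.9 kg.
Tool frame: the origin (TCP) lies midway between the tips of the shut fingers; the grasp point (between the pads) lies env.grip_depth behind it (env.grip_depth is the distance from the TCP to the grasp point, in m); x points along the fingers, y is the direction in which the jaws open and shut, and the axes are right-handed (so a half turn about x gives the same grasp; the last joint's range is limited). The gripper opens to 85 mm and grips with 20 to 120 N. Pads are 22 mm wide; open, the fingers measure 114 mm over their backs; the gripper's body (76 mm by 85 mm) begins 54 mm behind the grasp point. The pads swing forward as they close: fully open they stand 13 mm farther back than shut.
Start: joints at [-1.211, 0.213, -0.034, 1.323, 0, 1.571], TCP at [0.176, -0.468, 0.231] pointing down, gripper open.
Joint ranges: [-2.98, 2.98], [-0.74, 1.72], [-1.14, 1.35], [-2.1, 2.04], [-1.57, 1.44], [-3.14, 3.14]. Speed limits (rad/s): [1.89, 1.89, 2.39, 2.57, 3.14, 3.14].

## Interface

Orientations are given as a unit quaternion [w, x, y, z].
In Python, from workcell import env, imaging, job gives the robot as it stands.
- The arm moves only by the tool drive_tool, never from a script. Its argument "steps" is a list of rows, each a list of 3 entries, a list of its own where there are three numbers: the turn, a rotation vector about the tool's x, y, z in degrees, then the shift along the tool's x, y, z in m, then the opening, from 0 (shut) to 1 (fully open). In form: [[[rx, ry, rz], [tx, ty, tz], fingers], ...]. A call has 1 to 8 rows; each row shifts and turns the commanded pose from where the row before left it, along the tool's axes as they then stand; what a row does not reach is not made up. A row lasts 1/10 s, in which the tool goes at most 50 mm and 8.59 degrees, less where a joint would pass 70% of its speed; a pose out of reach is approached as far as the arm can. A call with a gripper value outside its range is refused whole. The fingers move at their own pace and stop on an object; the grip force is fixed at half the most. Time passes only in rows, so rows that do not move let the fingers close. It gives the time, the measured TCP pose, the force and the opening at its end, in the units of the state.
- env.read_state(): the state, without advancing time (a new reading comes with each control period).
- imaging.get_image(name): name is "scene" or "top"; returns a dict with "image" (420x560x3 uint8, red, green, blue), "z_map" (420x560 float32, m along the optical axis (not along the pixel's ray), 0 where there is no reading), "fov_y" (degrees; the focal length in pixels is half the picture's height over the tangent of half this angle, whatever the lens; pixels are square), "cx", "cy" (the principal point, pixels), "camera_from_world" (4x4, takes a point from world to camera coordinates). Camera axes: x right, y up, looking along -z (the intrinsics and any distortion apply to the point x, -y, -z); pixel columns grow to the right and rows downward; lengths in m; the calibration is good to about 2 mm. A picture is of the moment at which its call begins.
- job.finish_job(): hands the job in, once; it reports no verdict.
The state is a dict: "time": time; "joint_positions": joint angles; "qvel": joint speeds; "effort": joint torques, N m; "ee_pos": TCP position; "eef_rot": TCP orientation; "wrist_force": force on the tool from outside, world axes, zero at the start; "torque": the same for the moment, N m; "finger_gap": opening from 0.0 (shut) to 1.0 (fully open).
Only numpy, scipy, OpenCV 4.12 (cv2) and the standard library are available. Lean on these libraries where they do the work, as an engineer would, in place of code of your own. Each camera call takes 0.05 s, during which the arm holds its last target.

## Working session

There is one attempt and no reset: what is moved stays moved. The work goes in short steps, Python scripts to look and compute and a tool call to move; the robot and the scene stay as the last step left them, time stands still between calls to the robot, and variables do not carry over. Pictures are saved under pics/ and viewed, and the job is handed in when it is done.

Besides the shell and the picture viewer there is one more tool, called after "Emit:" as name(argument=value, ...), one argument or row to a line, values as JSON. drive_tool: Moves the arm, as the interface text tells. Its arguments: {"type":"object","properties":{"steps":{"type":"array"}},"required":["steps"]}

```bash
ls; mkdir -p pics
cat > h.py <<'E'
import numpy as np, cv2
from workcell import env, imaging, job
def grab(n):
    d=imaging.get_image(n); np.savez('%s.npz'%n,**d); return d
def load(n): return dict(np.load('%s.npz'%n,allow_pickle=True))
def K(d):
    h=d['image'].shape[0]; f=h/2/np.tan(np.radians(float(d['fov_y']))/2); return f,float(d['cx']),float(d['cy'])
def px2w(d,u,v,z=None):
    # z: known world height else use z_map
    f,cx,cy=K(d); T=np.linalg.inv(d['camera_from_world'])
    ray=np.array([(u-cx)/f,-(v-cy)/f,-1.0])
    if z is None:
        return (T@np.r_[ray*d['z_map'][int(round(v)),int(round(u))],1])[:3]
    o=T[:3,3]; r=T[:3,:3]@ray; return o+r*(z-o[2])/r[2]
def w2px(d,p):
    f,cx,cy=K(d); c=d['camera_from_world']@np.r_[p,1]; return cx+f*c[0]/-c[2], cy-f*c[1]/-c[2]
def cloud(d):
    f,cx,cy=K(d); z=d['z_map'];h,w=z.shape;u,v=np.meshgrid(np.arange(w),np.arange(h))
    P=np.stack([(u-cx)/f*z,-(v-cy)/f*z,-z,np.ones_like(z)],-1)@np.linalg.inv(d['camera_from_world']).T
    P=P[...,:3]; P[z==0]=np.nan; return P
E
python3 - <<'E'
from h import *
for n in('scene','top'):
    d=grab(n); print(n,{k:(v if np.size(v)<20 else v.shape) for k,v in d.items()})
    cv2.imwrite('pics/%s0.png'%n,cv2.resize(d['image'][...,::-1],(800,600),interpolation=cv2.INTER_CUBIC))
print(env.read_state(),env.grip_depth)
E
```

```text
pics
scene {'image': (420, 560, 3), 'z_map': (420, 560), 'fov_y': 44.60781539195747, 'cx': 280.47278143335745, 'cy': 204.91482948969374, 'camera_from_world': array([[-0.86232551, -0.50571567,  0.02542412,  0.50560094],
       [ 0.2736689 , -0.42322748,  0.86370356, -0.25101014],
       [-0.42602823,  0.7517514 ,  0.5033585 , -1.15692064],
       [ 0.        ,  0.        ,  0.        ,  1.        ]])}
top {'image': (420, 560, 3), 'z_map': (420, 560), 'fov_y': 50.29752221166123, 'cx': 269.31598533380156, 'cy': 208.1774239332488, 'camera_from_world': array([[ 0.00749437, -0.99977689,  0.01974854, -0.02223761],
       [ 0.99767065,  0.00881473,  0.06764299, -0.61813867],
       [-0.06780198,  0.01919559,  0.99751412, -1.27227461],
       [ 0.        ,  0.        ,  0.        ,  1.        ]])}
{'time': 0.1, 'joint_positions': array([-1.21099051e+00,  2.13333617e-01, -3.49903231e-02,  1.32349069e+00,
       -5.05853487e-06,  1.57080303e+00]), 'qvel': array([ 9.32236622e-04, -8.75364004e-04,  2.36246073e-03,  3.23985260e-04,
       -1.50122838e-04, -1.14850391e-05]), 'effort': array([-2.83070796e-03, -6.87248039e+01,  4.87809598e+01,  1.23038035e-02,
       -2.83551899e-04, -3.18484183e-05]), 'ee_pos': array([ 0.1759379 , -0.46769913,  0.23085471]), 'eef_rot': array([-0.12616924, -0.69562899, -0.12687703,  0.69576135]), 'wrist_force': array([-0.36808844, -0.13282346, -0.62244446]), 'torque': array([-0.02250887, -0.01212097, -0.02964858]), 'finger_gap': 0.9985098209867799} 0.0187
```

View pics/scene0.png

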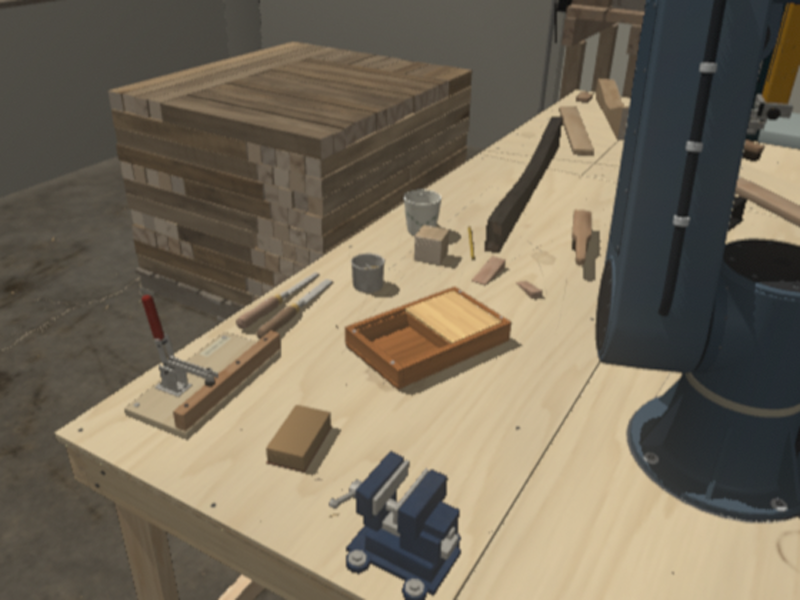

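View pics/top0.png

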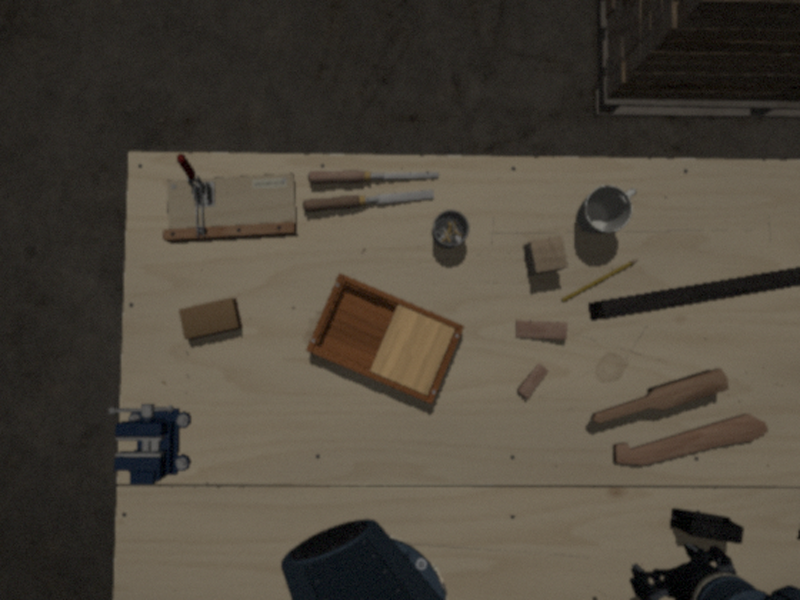

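Top view (800x600): tray centred at (386,340), with the cover on its right part. Wedge candidates are the larger at (541,331) and the smaller at (532,381). The offcut is at (547,255), the cup of screws at (450,229), an empty mug at (607,209), and the sanding block at (211,319). Next, close crops and measurements.

Run:
```python
from h import *
d=load('top');im=d['image'][...,::-1]
c=np.clip(im[190:290,340:420].astype(float)*1.6,0,255).astype(np.uint8); cv2.imwrite('pics/wedge0.png',cv2.resize(c,(480,600),interpolation=cv2.INTER_CUBIC))
c=np.clip(im[185:290,205:335].astype(float)*1.6,0,255).astype(np.uint8); cv2.imwrite('pics/tray0.png',cv2.resize(c,None,fx=5.5,fy=5.5,interpolation=cv2.INTER_CUBIC))
P=cloud(d)
for n,(u,v) in dict(big=(541,331),small=(532,381),cover=(415,350),floor=(358,325),cup=(450,229),off=(547,250),sand=(211,319),bench=(500,290),bench2=(300,430),bench3=(200,270)).items():
    print(n,P[int(v*.7),int(u*.7)].round(4))
# noise
print(np.nanstd(P[230:245,280:300,2]))
Z=P[...,2]
v=np.clip((Z-(-0.02))/0.1*255,0,255); v=np.nan_to_num(v).astype(np.uint8)
cv2.imwrite('pics/z0.png',cv2.resize(cv2.applyColorMap(v[120:300,120:480],cv2.COLORMAP_JET),None,fx=2.2,fy=2.2,interpolation=cv2.INTER_NEAREST))
```

```text
big [nan nan nan]
small [ 0.4537 -0.3157  0.015 ]
cover [ 0.5158 -0.0759  0.0454]
floor [0.5637 0.0383 0.0119]
cup [ 0.7577 -0.1476  0.0365]
off [ 0.7121 -0.334   0.0638]
sand [0.5722 0.3308 0.0321]
bench [ 6.372e-01 -2.558e-01 -5.000e-04]
bench2 [ 0.3486  0.1524 -0.0047]
bench3 [ 6.727e-01  3.619e-01 -1.000e-04]
0.0024417976144406224
```

View pics/wedge0.png

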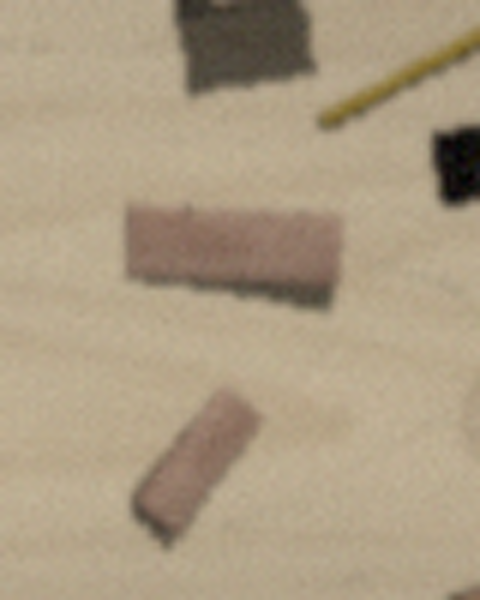

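View pics/tray0.png

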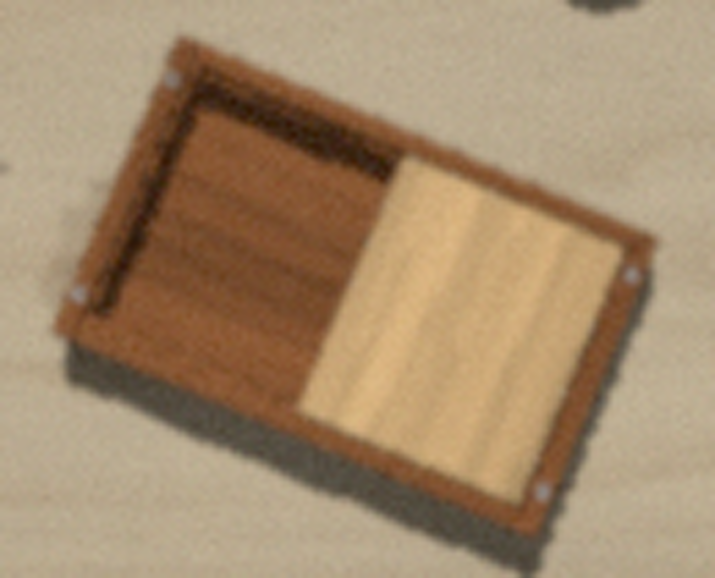

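View pics/z0.png

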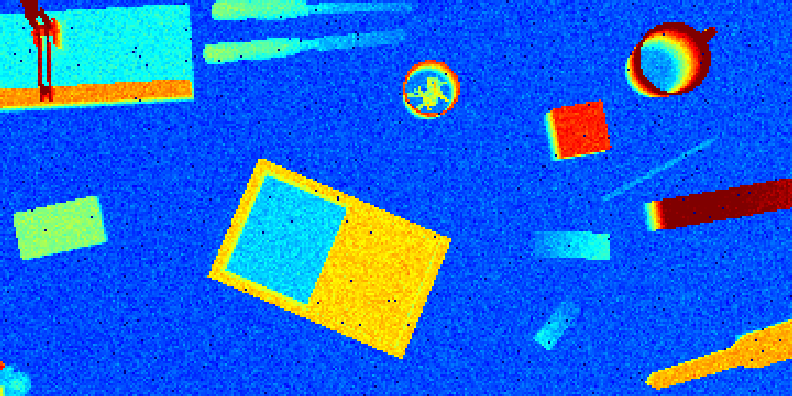

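Run:
```python
from h import *
d=load('top');P=cloud(d);Z=P[...,2]
# bench plane fit check
m=np.zeros(Z.shape,bool)
def region(u0,u1,v0,v1): 
    r=np.zeros(Z.shape,bool); r[v0:v1,u0:u1]=1; return r
def rect(mask,name):
    n,l,s,_=cv2.connectedComponentsWithStats(mask.astype(np.uint8)); 
    k=1+np.argmax(s[1:,4]); mm=l==k
    pts=P[mm][:,:2].astype(np.float32); r=cv2.minAreaRect(pts)
    print(name,'c',np.round(r[0],4),'size',np.round(r[1],4),'ang',round(r[2],2),'zmed',np.nanmedian(P[mm][:,2]).round(4), 'n',mm.sum())
    return mm
bl=region(220,330,185,285)&(Z<0.006)&(Z>-0.02); print('bench near tray',np.nanmedian(Z[bl]))
rect(region(205,335,185,290)&(Z>0.034),'rim+cover')
rect(region(205,335,185,290)&(Z>0.004)&(Z<0.025),'floor')
rect(region(350,402,215,245)&(Z>0.006),'wedge')
rect(region(350,402,245,285)&(Z>0.006),'small')
rect(region(362,400,160,195)&(Z>0.05),'offcut')
# corners
for nm,pts,z in (('tray',[(181,37),(655,240),(532,537),(60,335)],0.045),('cover',[(405,153),(622,247),(521,502),(300,408)],0.045)):
    W=np.array([px2w(d,205+(x+.5)/5.5-.5,185+(y+.5)/5.5-.5,z)[:2] for x,y in pts]); print(nm,W.round(4).tolist(),np.linalg.norm(np.roll(W,-1,0)-W,axis=1).round(4),'c',W.mean(0).round(4),
      'angles',[np.degrees(np.arctan2(*(W[(i+1)%4]-W[i])[::-1])).round(1) for i in range(4)])
pts=[(127,205),(342,212),(334,283),(127,278)]; zs=[.011,.022,.022,.011]
W=np.array([px2w(d,340+(x+.5)/6-.5,190+(y+.5)/6-.5,z)[:2] for (x,y),z in zip(pts,zs)])
print('wedge',W.round(4).tolist(),np.linalg.norm(np.roll(W,-1,0)-W,axis=1).round(4),'c',W.mean(0).round(4),[np.degrees(np.arctan2(*(W[(i+1)%4]-W[i])[::-1])).round(1) for i in range(4)])
# wedge profile
mm=region(350,402,218,243)
for u in range(356,400,4): print(u,np.nanmedian(P[222:233,u,1]).round(4),np.nanmedian(Z[224:233,u]).round(4),end=' | ')
print()
# scene camera z of cover, floor
ds=load('scene');Ps=cloud(ds)
for p in [(0.515,-0.076,.045),(0.56,.04,.012),(0.53,-.255,.02)]:
    u,v=w2px(ds,p); u,v=int(u),int(v); print(np.nanmedian(Ps[v-3:v+4,u-3:u+4].reshape(-1,3),0).round(4),(u,v))
# tray cover pts from scene
```

```text
bench near tray 7.314356088383711e-05
rim+cover c [ 0.5365 -0.0178] size [0.2704 0.1673] ang 67.46 zmed 0.0461 n 3725
floor c [0.5602 0.0392] size [0.1155 0.1353] ang 67.46 zmed 0.0134 n 1882
wedge c [ 0.5551 -0.3386] size [0.0349 0.1065] ang 0.17 zmed 0.0144 n 361
small c [ 0.4472 -0.3179] size [0.0308 0.0633] ang 48.63 zmed 0.0115 n 162
offcut c [ 0.7043 -0.3392] size [0.0646 0.0656] ang 10.45 zmed 0.0642 n 537
tray [[0.6639, 0.074], [0.561, -0.1714], [0.4089, -0.1083], [0.51, 0.134]] [0.2661 0.1647 0.2625 0.1651] c [ 0.536  -0.0179] angles [np.float64(-112.7), np.float64(157.5), np.float64(67.3), np.float64(-21.3)]
cover [[0.6049, -0.0421], [0.5573, -0.1543], [0.4266, -0.1026], [0.4737, 0.0109]] [0.1219 0.1406 0.1228 0.1415] c [ 0.5156 -0.072 ] angles [np.float64(-113.0), np.float64(158.4), np.float64(67.5), np.float64(-22.0)]
wedge [[0.5758, -0.2847], [0.5729, -0.3865], [0.5386, -0.3822], [0.5403, -0.2845]] [0.1019 0.0345 0.0978 0.0355] c [ 0.5569 -0.3345] [np.float64(-91.6), np.float64(172.9), np.float64(89.0), np.float64(-0.4)]
356 -0.2729 0.0009 | 360 -0.2848 -0.001 | 364 -0.2958 0.0041 | 368 -0.3074 0.0067 | 372 -0.3182 0.0088 | 376 -0.3301 0.0096 | 380 -0.3405 0.0148 | 384 -0.3516 0.0159 | 388 -0.3627 0.0181 | 392 -0.3744 0.0199 | 396 -0.3862 0.0183 | 
[ 0.5147 -0.0734  0.0469] (317, 219)
[0.5597 0.0418 0.0142] (281, 244)
[ 0.5454 -0.2871  0.0028] (338, 198)
```

```bash
cat >> h.py <<'E'
from scipy.spatial.transform import Rotation as Ro
def pose():
    s=env.read_state(); q=s['eef_rot']; return s,np.array(s['ee_pos']),Ro.from_quat([q[1],q[2],q[3],q[0]]).as_matrix()
def togo(tgt,jaw_deg):
    """tgt TCP, jaw direction angle (deg, world, mod 180). prints turn (rotvec deg tool) and shift in tool axes AFTER the turn"""
    s,p,R=pose(); best=None
    for a in (jaw_deg,jaw_deg+180):
        y=np.array([np.cos(np.radians(a)),np.sin(np.radians(a)),0]); x=np.array([0,0,-1.]); Rt=np.stack([x,y,np.cross(x,y)],1)
        rv=Ro.from_matrix(R.T@Rt).as_rotvec(degrees=True)
        print('jaw',a%360,'turn',rv.round(2),'shift after turn',(Rt.T@(np.array(tgt)-p)).round(4))
    print('t',s['time'],'tcp',p.round(4),'jaw now',np.degrees(np.arctan2(R[1,1],R[0,1])).round(2),'toolx',R[:,0].round(3),'toolz',R[:,2].round(3),'F',s['wrist_force'].round(2),'gap',round(s['finger_gap'],3),'q',s['joint_positions'].round(2))
E
python3 - <<'E'
from h import *
d=load('top');im=d['image'].astype(np.float32);P=cloud(d)
sub=im[215:246,350:402]; rg=sub[...,0]/(sub[...,1]+1); 
print('bench ratio',rg[0:3].mean(),'wedge',rg[12:16,18:40].mean(), 'bench br',sub[0:3].mean(),'wedge br',sub[12:16,18:40].mean())
g=cv2.GaussianBlur(rg,(3,3),0); th=(rg[0:3].mean()+rg[12:16,18:40].mean())/2
big=cv2.resize(g,None,fx=8,fy=8,interpolation=cv2.INTER_CUBIC)
m=(big>th).astype(np.uint8)
n,l,s,_=cv2.connectedComponentsWithStats(m);k=1+np.argmax(s[1:,4]);ys,xs=np.where(l==k)
W=[]
for x,y in zip(xs[::3],ys[::3]):
    u=350+(x+.5)/8-.5;v=215+(y+.5)/8-.5
    w=px2w(d,u,v,0.011); h=np.clip(0.002+0.2*(-0.285-w[1]),0.002,.022); W.append(px2w(d,u,v,h)[:2])
W=np.array(W); print('n',len(W),cv2.minAreaRect(W.astype(np.float32)),'mean',W.mean(0)); e,v=np.linalg.eigh(np.cov(W.T)); print(np.sqrt(e*12),np.degrees(np.arctan2(v[1,1],v[0,1])))
togo([0.5555,-0.349,0.12],0)
E
```

```text
bench ratio 1.0806278 wedge 1.2192566 bench br 104.65171 wedge br 75.132576
n 8618 ((0.5559468269348145, -0.33590471744537354), (0.09878204017877579, 0.03501433879137039), 86.65203857421875) mean [ 0.55602848 -0.33662412]
[0.03349268 0.09707928] 86.19488714603612
jaw 0 turn [-6.939e+01 -4.000e-02  5.000e-02] shift after turn [ 0.1109  0.3796 -0.1187]
jaw 180 turn [1.1061e+02 6.0000e-02 4.0000e-02] shift after turn [ 0.1109 -0.3796  0.1187]
t 0.1 tcp [ 0.1759 -0.4677  0.2309] jaw now -69.39 toolx [-0.     0.001 -1.   ] toolz [-0.936 -0.352  0.   ] F [-0.37 -0.13 -0.62] gap 0.999 q [-1.21  0.21 -0.03  1.32 -0.    1.57]
```

Sizes check out: tray rim 270x167 and floor 115x135, at rim z≈0.046 (plinth about 3 mm). The larger wedge measures 99x35, with its thin end at +y. Starting with the turn towards the wedge.

Emit:
drive_tool(
  steps=[
    [[-8.4,0,0],[0,0,0],1],
    [[-8.4,0,0],[0,0,0],1],
    [[-8.4,0,0],[0,0,0],1],
    [[-8.4,0,0],[0,0,0],1],
    [[-8.4,0,0],[0,0,0],1],
    [[-8.4,0,0],[0,0,0],1],
    [[-8.4,0,0],[0,0,0],1],
    [[-8.1,0,0],[0,0,0],1],
  ],
)

```text
time: 0.9
ee_pos: [0.1759, -0.4678, 0.231]
eef_rot: [0.49, 0.509, 0.491, -0.509]
wrist_force: [-0.3, 0.1, 0.1]
finger_gap: 1.0
```

Run:
```python
from h import *
togo([0.5554,-0.3495,0.10],-2.5)
```

```text
jaw 357.5 turn [ 0.36 -0.04  0.02] shift after turn [ 0.131   0.3739 -0.1347]
jaw 177.5 turn [-1.7964e+02 -2.0000e-02 -6.0000e-02] shift after turn [ 0.131  -0.3739  0.1347]
t 0.9 tcp [ 0.1759 -0.4678  0.231 ] jaw now -2.14 toolx [-0.     0.001 -1.   ] toolz [-0.037 -0.999 -0.001] F [-0.31  0.09  0.1 ] gap 1.0 q [-1.21  0.21 -0.03  1.32  0.    0.4 ]
```

Emit:
drive_tool(
  steps=[
    [[0,0,0],[0,0.02,-0.007],1],
    [[0,0,0],[0,0.038,-0.014],1],
    [[0,0,0],[0,0.042,-0.016],1],
    [[0,0,0],[0,0.042,-0.016],1],
    [[0,0,0],[0,0.042,-0.016],1],
    [[0,0,0],[0,0.042,-0.016],1],
    [[0,0,0],[0,0.042,-0.016],1],
    [[0,0,0],[0,0.042,-0.016],1],
  ],
)

```text
time: 1.7
ee_pos: [0.4924, -0.3635, 0.231]
eef_rot: [-0.489, -0.511, -0.489, 0.511]
wrist_force: [0.3, -0.1, 1.2]
finger_gap: 0.994
```

Run:
```python
from h import *
togo([0.5554,-0.3495,0.10],-2.5)
```

```text
jaw 357.5 turn [ 0.02 -0.01  0.03] shift after turn [ 0.131   0.0624 -0.0167]
jaw 177.5 turn [-1.7998e+02 -4.0000e-02 -2.0000e-02] shift after turn [ 0.131  -0.0624  0.0167]
t 1.7 tcp [ 0.4924 -0.3635  0.231 ] jaw now -2.48 toolx [-0.  0. -1.] toolz [-0.043 -0.999 -0.   ] F [ 0.29 -0.13  1.19] gap 0.994 q [-0.64  0.46  0.3   1.42 -0.    0.98]
```

Emit:
drive_tool(
  steps=[
    [[0,0,0],[0.01,0.032,-0.009],1],
    [[0,0,0],[0.03,0.022,-0.006],1],
    [[0,0,0],[0.035,0.008,-0.002],1],
    [[0,0,0],[0.035,0,0],1],
    [[0,0,0],[0.021,0,0],1],
    [[0,0,0],[0,0,0],1],
  ],
)

```text
time: 2.3
ee_pos: [0.5517, -0.349, 0.0967]
eef_rot: [-0.487, -0.51, -0.491, 0.511]
wrist_force: [-1.1, 0.9, 0.2]
finger_gap: 1.001
```

Run:
```python
from h import *
togo([0.5554,-0.3495,0.003],-2.5)
for n in('scene','top'):
    d=grab(n)
    u,v=w2px(d,[0.556,-0.34,0.04]); u,v=int(u),int(v); print(u,v)
    c=d['image'][max(0,v-60):v+60,max(0,u-80):u+80,::-1]; c=np.clip(c*1.3,0,255).astype(np.uint8); cv2.imwrite('pics/%s1.png'%n,cv2.resize(c,None,fx=4.5,fy=4.5,interpolation=cv2.INTER_CUBIC))
```

```text
jaw 357.5 turn [ 0.02 -0.17  0.3 ] shift after turn [0.0937 0.0037 0.0004]
jaw 177.5 turn [-179.98   -0.47   -0.27] shift after turn [ 0.0937 -0.0037 -0.0004]
t 2.3 tcp [ 0.5517 -0.349   0.0967] jaw now -2.48 toolx [-0.005  0.003 -1.   ] toolz [-0.043 -0.999 -0.003] F [-1.08  0.89  0.18] gap 1.001 q [-0.56  0.59  0.17  1.17 -0.    1.05]
343 179
382 230
```

View pics/scene1.png

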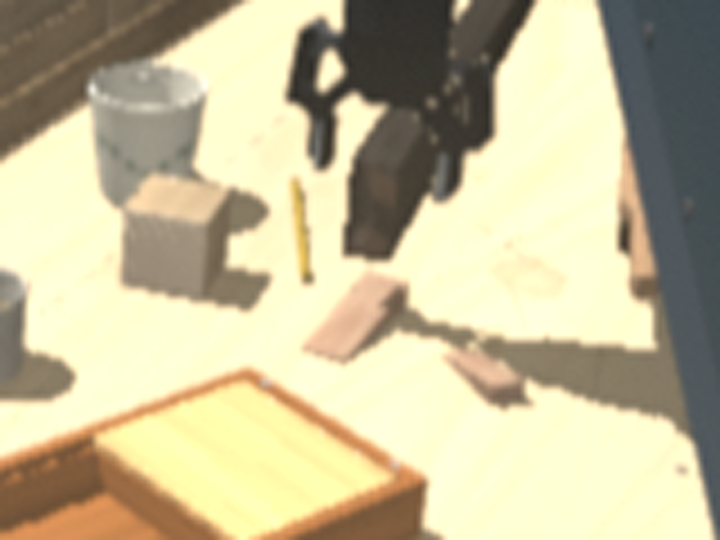

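View pics/top1.png

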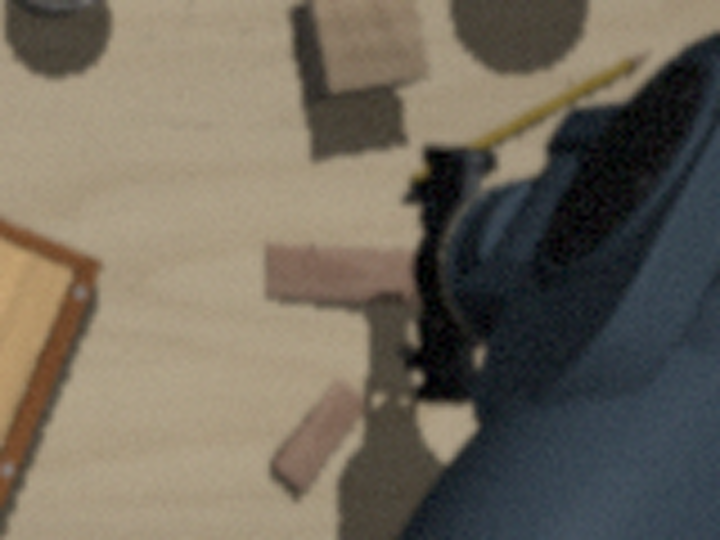

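Scene crop: the gripper hovers behind the larger wedge (355,315), and the smaller wedge is at (490,375). The top crop shows the pencil's end near (415,180), close to the +x finger, so I'm measuring that gap before going down.

Run:
```python
from h import *
d=grab('top'); im=d['image']; 
c=np.clip(im[195:255,350:420,::-1]*1.6,0,255).astype(np.uint8)
cv2.imwrite('pics/pen.png',cv2.resize(c,None,fx=9,fy=9,interpolation=cv2.INTER_CUBIC))
for u,v in [(394,211),(398,208),(410,202)]: print(px2w(d,u,v,0.004).round(4))
togo([0.5554,-0.3495,0.003],-2.5)
```

```text
[ 0.6144 -0.3848  0.004 ]
[ 0.6233 -0.3968  0.004 ]
[ 0.6414 -0.4326  0.004 ]
jaw 357.5 turn [ 0.01  0.04 -0.07] shift after turn [ 0.0987  0.0014 -0.0012]
jaw 177.5 turn [-1.7999e+02  1.1000e-01  6.0000e-02] shift after turn [ 0.0987 -0.0014  0.0012]
t 2.45 tcp [ 0.554  -0.3506  0.1017] jaw now -2.49 toolx [ 0.001 -0.001 -1.   ] toolz [-0.043 -0.999  0.001] F [0.41 0.21 0.24] gap 1.002 q [-0.56  0.58  0.18  1.17  0.    1.05]
```

View pics/pen.png

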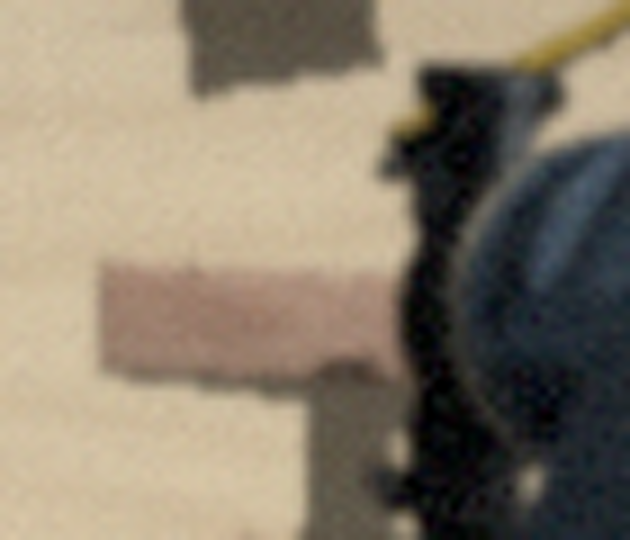

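The pencil end is at (0.614,-0.385), 24 mm clear of the finger. I'll narrow the opening to 0.7 and descend.

Emit:
drive_tool(
  steps=[
    [[0,0,0],[0.02,0.001,-0.001],0.7],
    [[0,0,0],[0.025,0,0],0.7],
    [[0,0,0],[0.02,0,0],0.7],
    [[0,0,0],[0.013,0,0],0.7],
    [[0,0,0],[0.01,0,0],0.7],
    [[0,0,0],[0.006,0,0],0.7],
    [[0,0,0],[0.003,0,0],0.7],
    [[0,0,0],[0,0,0],0.7],
  ],
)

```text
time: 3.25
ee_pos: [0.5547, -0.3494, 0.0036]
eef_rot: [0.489, 0.511, 0.489, -0.511]
wrist_force: [-0.9, 0.2, 0.7]
finger_gap: 0.699
```

Run:
```python
from h import *
d=load('top'); print(w2px(d,[0.554,-0.3506,0.112]))
togo([0.5554,-0.3495,0.003],-2.5)
d=grab('scene'); u,v=w2px(d,[0.556,-0.34,0.02]);u,v=int(u),int(v)
c=d['image'][v-30:v+30,u-40:u+40,::-1];c=np.clip(c*1.2,0,255).astype(np.uint8); cv2.imwrite('pics/scene2.png',cv2.resize(c,None,fx=9,fy=9,interpolation=cv2.INTER_CUBIC))
```

```text
(np.float64(393.55728998634066), np.float64(230.80331702270382))
jaw 357.5 turn [ 0.01  0.01 -0.02] shift after turn [0.0006 0.0007 0.0001]
jaw 177.5 turn [-1.7999e+02  3.0000e-02  2.0000e-02] shift after turn [ 0.0006 -0.0007 -0.0001]
t 3.25 tcp [ 0.5547 -0.3494  0.0036] jaw now -2.49 toolx [ 0. -0. -1.] toolz [-0.043 -0.999  0.   ] F [-0.9   0.24  0.72] gap 0.699 q [-0.56  0.65  0.04  0.96  0.    1.05]
```

View pics/scene2.png

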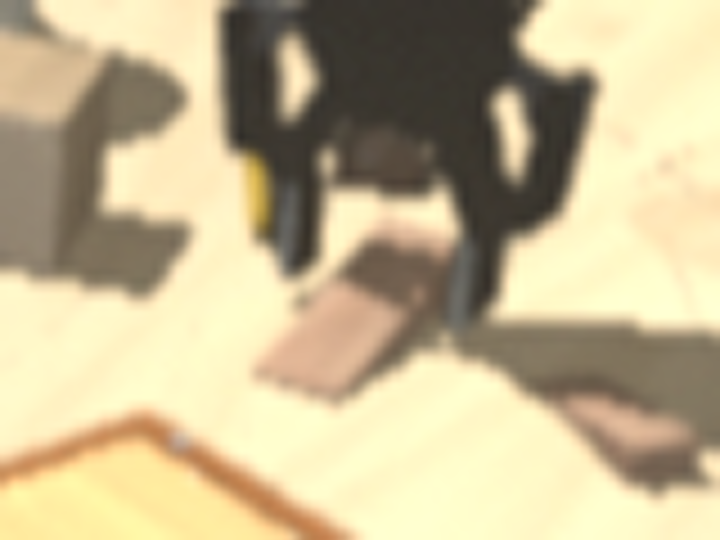

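The wedge (360,320) stands between the finger pads at (290,230) and (465,290). Closing on it.

Emit:
drive_tool(
  steps=[
    [[0,0,0],[0,0,0],0.4],
    [[0,0,0],[0,0,0],0.2],
    [[0,0,0],[0,0,0],0.2],
    [[0,0,0],[0,0,0],0.2],
    [[0,0,0],[0,0,0],0.2],
    [[0,0,0],[0,0,0],0.2],
  ],
)

```text
time: 3.9
ee_pos: [0.555, -0.3495, 0.0042]
eef_rot: [0.489, 0.511, 0.489, -0.511]
wrist_force: [-1.6, 1.2, 5.7]
finger_gap: 0.385
```

Emit:
drive_tool(
  steps=[
    [[0,0,0],[-0.01,0,0],0.2],
    [[0,0,0],[-0.02,0,0],0.2],
    [[0,0,0],[-0.03,0,0],0.2],
    [[0,0,0],[-0.03,0,0],0.2],
    [[0,0,0],[-0.02,0,0],0.2],
    [[0,0,0],[0,0,0],0.2],
  ],
)

```text
time: 4.5
ee_pos: [0.556, -0.3502, 0.1173]
eef_rot: [0.491, 0.511, 0.487, -0.51]
wrist_force: [0.0, 0.1, -1.3]
finger_gap: 0.389
```

Run:
```python
from h import *
togo([0.5554,-0.3495,0.113],-2.5)
d=grab('scene'); u,v=w2px(d,[0.556,-0.34,0.10]);u,v=int(u),int(v)
c=d['image'][v-40:v+40,u-50:u+50,::-1];c=np.clip(c*1.2,0,255).astype(np.uint8); cv2.imwrite('pics/scene3.png',cv2.resize(c,None,fx=7,fy=7,interpolation=cv2.INTER_CUBIC))
d=grab('top'); u,v=w2px(d,[0.556,-0.34,0.10]);u,v=int(u),int(v)
c=d['image'][v-40:v+40,u-50:u+50,::-1];c=np.clip(c*1.5,0,255).astype(np.uint8); cv2.imwrite('pics/top3.png',cv2.resize(c,None,fx=7,fy=7,interpolation=cv2.INTER_CUBIC))
print(u-50,v-40)
```

```text
jaw 357.5 turn [ 0.01  0.16 -0.27] shift after turn [ 0.0043 -0.0007 -0.0007]
jaw 177.5 turn [-179.98    0.42    0.24] shift after turn [0.0043 0.0007 0.0007]
t 4.5 tcp [ 0.556  -0.3502  0.1173] jaw now -2.49 toolx [ 0.005 -0.003 -1.   ] toolz [-0.043 -0.999  0.003] F [ 0.02  0.07 -1.3 ] gap 0.389 q [-0.56  0.57  0.21  1.2  -0.    1.05]
338 190
```

View pics/scene3.png

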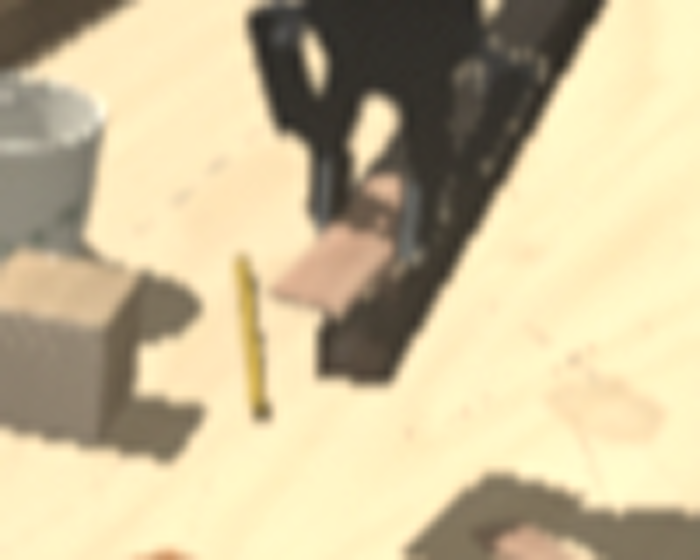

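View pics/top3.png

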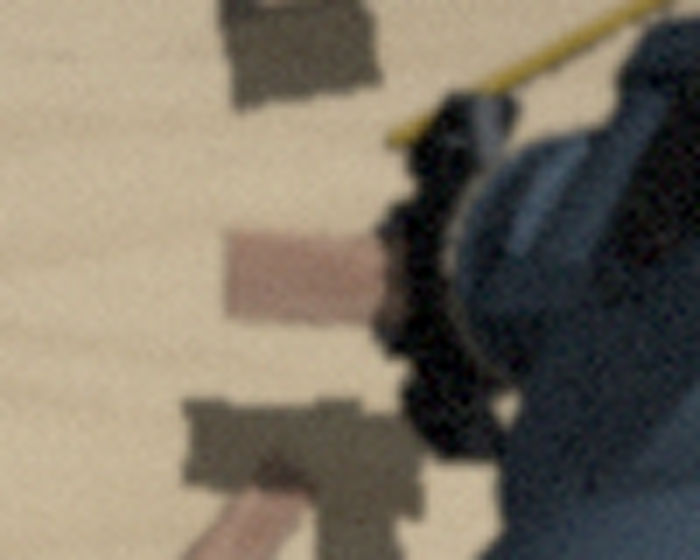

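The wedge is held: in the scene crop it sits between the pads with its thin end at (325,290). In the top crop the thin end is at x≈228, rows 232–320. Measuring its offset and tilt in the hand.

Run:
```python
from h import *
d=load('top');P=cloud(d)
for u in range(371,392,3): print(u,np.nanmedian(P[225:234,u],0).round(4))
for v in (224.,229.4,235.): print(px2w(d,338+228.5/7-.5,v,0.116).round(4))
s,p,R=pose()
E=px2w(d,338+228.5/7-.5,229.4,0.116)
print('thin end rel tool',R.T@(E-p),p)
yt=np.array([np.sin(np.radians(22.54)),np.cos(np.radians(22.54))])
print('well',np.array([.5365,-.0178])+.0615*yt)
```

```text
371 [ 0.5583 -0.289   0.1141]
374 [ 0.5583 -0.2963  0.1178]
377 [ 0.5583 -0.3037  0.1201]
380 [ 0.5585 -0.3123  0.1183]
383 [ 0.5585 -0.3196  0.1211]
386 [ 0.5585 -0.3272  0.1222]
389 [ 0.5585 -0.3348  0.1243]
[ 0.5717 -0.2864  0.116 ]
[ 0.5572 -0.2863  0.116 ]
[ 0.5422 -0.2862  0.116 ]
thin end rel tool [-0.00229038 -0.0002324  -0.06315909] [ 0.55467853 -0.349397    0.11373817]
well [0.56007469 0.03900215]
```

Emit:
drive_tool(
  steps=[
    [[5,0,0],[0,0,0],0.2],
    [[7.5,0,0],[0,0,0],0.2],
    [[7.5,0,0],[0,0,0],0.2],
    [[0,0,0],[0,0,0],0.2],
  ],
)

```text
time: 5.0
ee_pos: [0.5539, -0.3489, 0.1121]
eef_rot: [-0.392, -0.588, -0.393, 0.589]
wrist_force: [-0.2, 0.2, -0.6]
finger_gap: 0.389
```

Run:
```python
from h import *
togo([0.5554,0.0277,0.11],-22.54)
```

```text
jaw 337.46 turn [-0.08 -0.02  0.12] shift after turn [ 0.0021 -0.143  -0.3484]
jaw 157.46 turn [1.7992e+02 1.8000e-01 3.0000e-02] shift after turn [0.0021 0.143  0.3484]
t 5.0 tcp [ 0.5539 -0.3489  0.1121] jaw now -22.62 toolx [-0.002  0.001 -1.   ] toolz [-0.385 -0.923 -0.   ] F [-0.17  0.15 -0.56] gap 0.389 q [-0.56  0.58  0.2   1.2  -0.    1.4 ]
```

Emit:
drive_tool(
  steps=[
    [[0,0,0],[0,-0.008,-0.02],0.2],
    [[0,0,0],[0,-0.013,-0.032],0.2],
    [[0,0,0],[0,-0.0165,-0.04],0.2],
    [[0,0,0],[0,-0.0165,-0.04],0.2],
    [[0,0,0],[0,-0.0165,-0.04],0.2],
    [[0,0,0],[0,-0.0165,-0.04],0.2],
    [[0,0,0],[0,-0.0165,-0.04],0.2],
    [[0,0,0],[0,-0.0165,-0.04],0.2],
  ],
)

```text
time: 5.8
ee_pos: [0.5546, -0.0319, 0.1128]
eef_rot: [-0.394, -0.587, -0.394, 0.587]
wrist_force: [1.5, -0.6, -1.0]
finger_gap: 0.391
```

Emit:
drive_tool(
  steps=[
    [[0,0,0],[0,-0.012,-0.03],0.2],
    [[0,0,0],[0,-0.007,-0.018],0.2],
    [[0,0,0],[0,-0.003,-0.007],0.2],
    [[0,0,0],[0,0,0],0.2],
    [[0,0,0],[0,0,0],0.2],
  ],
)

```text
time: 6.3
ee_pos: [0.5559, 0.0248, 0.113]
eef_rot: [-0.393, -0.588, -0.393, 0.588]
wrist_force: [0.7, 0.1, -0.6]
finger_gap: 0.386
```

Run:
```python
from h import *
togo([0.5554,0.0277,0.0182],-22.54)
d=grab('top'); u,v=w2px(d,[0.556,0.03,0.10]);u,v=int(u),int(v)
c=d['image'][v-50:v+50,u-60:u+60,::-1];c=np.clip(c*1.5,0,255).astype(np.uint8); cv2.imwrite('pics/top4.png',cv2.resize(c,None,fx=6,fy=6,interpolation=cv2.INTER_CUBIC)); print(u,v)
d=grab('scene'); u,v=w2px(d,[0.556,0.03,0.08]);u,v=int(u),int(v)
c=d['image'][v-50:v+50,u-60:u+60,::-1]; cv2.imwrite('pics/scene4.png',cv2.resize(c,None,fx=6,fy=6,interpolation=cv2.INTER_CUBIC)); print(u,v)
```

```text
jaw 337.46 turn [0.11 0.03 0.02] shift after turn [ 0.0948 -0.0016 -0.0024]
jaw 157.46 turn [-1.7989e+02 -3.0000e-02  4.0000e-02] shift after turn [0.0948 0.0016 0.0024]
t 6.3 tcp [0.5559 0.0248 0.113 ] jaw now -22.43 toolx [-0. -0. -1.] toolz [-0.382 -0.924  0.   ] F [ 0.66  0.05 -0.62] gap 0.386 q [ 0.04  0.38 -0.11  1.08 -0.    2.01]
252 229
285 221
```

View pics/top4.png

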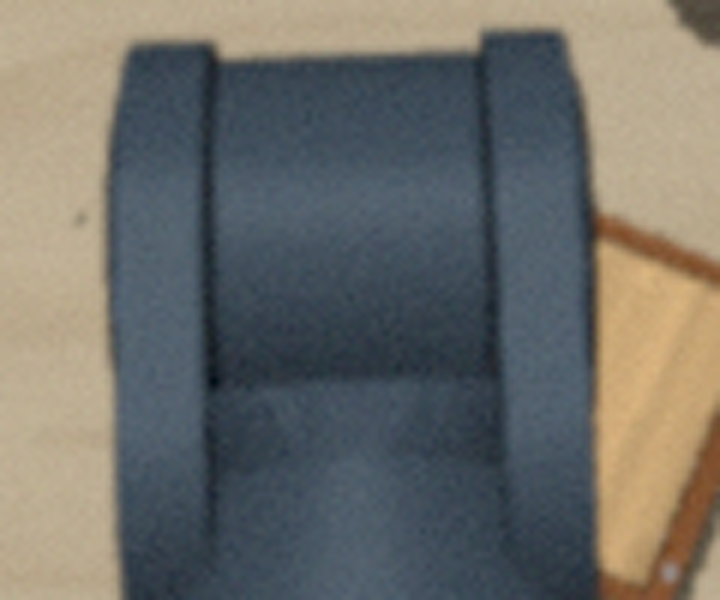

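View pics/scene4.png

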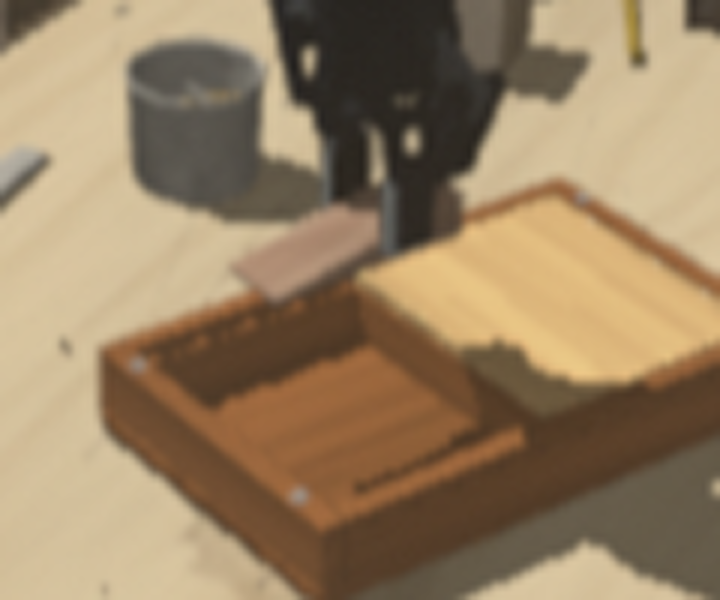

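The wedge hangs over the well: in the scene crop it is at (320,250) with the well floor at (350,420). The top view is blocked by the arm. Correcting and lowering partway.

Emit:
drive_tool(
  steps=[
    [[0,0,0],[0,-0.0015,-0.0025],0.2],
    [[0,0,0],[0.015,0,0],0.2],
    [[0,0,0],[0.02,0,0],0.2],
    [[0,0,0],[0.015,0,0],0.2],
    [[0,0,0],[0.01,0,0],0.2],
    [[0,0,0],[0,0,0],0.2],
    [[0,0,0],[0,0,0],0.2],
  ],
)

```text
time: 7.1
ee_pos: [0.5558, 0.0284, 0.0537]
eef_rot: [0.393, 0.588, 0.393, -0.588]
wrist_force: [0.6, -0.5, -1.0]
finger_gap: 0.391
```

Run:
```python
from h import *
togo([0.5554,0.0277,0.0182],-22.54)
d=grab('scene'); u,v=w2px(d,[0.556,0.03,0.03]);u,v=int(u),int(v)
c=d['image'][v-40:v+40,u-50:u+50,::-1]; cv2.imwrite('pics/scene5.png',cv2.resize(c,None,fx=7,fy=7,interpolation=cv2.INTER_CUBIC)); print(u,v)
```

```text
jaw 337.46 turn [ 0.05 -0.01 -0.01] shift after turn [ 0.0355 -0.0001  0.0008]
jaw 157.46 turn [-1.7995e+02  2.0000e-02 -1.0000e-02] shift after turn [ 0.0355  0.0001 -0.0008]
t 7.1 tcp [0.5558 0.0284 0.0537] jaw now -22.49 toolx [ 0.  0. -1.] toolz [-0.383 -0.924 -0.   ] F [ 0.6  -0.49 -0.99] gap 0.391 q [ 0.05  0.42 -0.21  0.94  0.    2.01]
284 237
```

View pics/scene5.png

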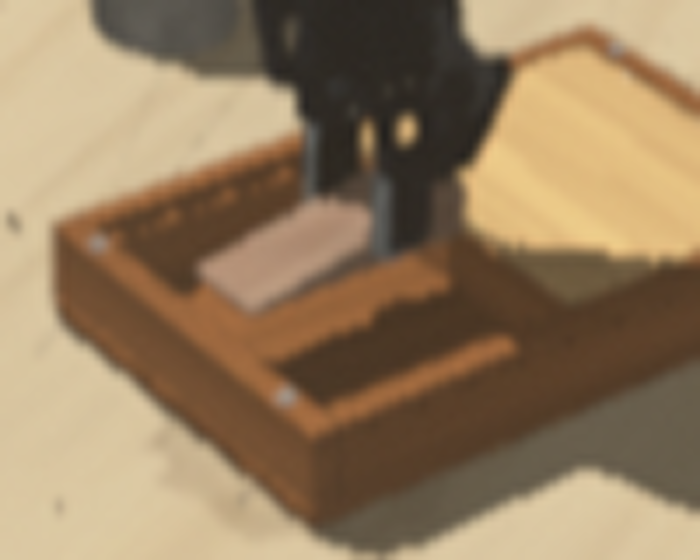

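The wedge lies within the well outline, centred at about (300,250). Lowering further.

Emit:
drive_tool(
  steps=[
    [[0,0,0],[0.01,0,0],0.2],
    [[0,0,0],[0.012,0,0],0.2],
    [[0,0,0],[0.008,0,0],0.2],
    [[0,0,0],[0.003,0,0],0.2],
    [[0,0,0],[0.001,0,0],0.2],
    [[0,0,0],[0,0,0],0.2],
    [[0,0,0],[0,0,0],0.2],
  ],
)

```text
time: 7.85
ee_pos: [0.5559, 0.0286, 0.0196]
eef_rot: [0.393, 0.588, 0.393, -0.588]
wrist_force: [0.3, 0.6, -0.2]
finger_gap: 0.388
```

Emit:
drive_tool(
  steps=[
    [[0,0,0],[0.001,0,0],0.2],
    [[0,0,0],[0,0,0],0.2],
    [[0,0,0],[0,0,0],0.2],
  ],
)

```text
time: 8.15
ee_pos: [0.5557, 0.0285, 0.0184]
eef_rot: [0.393, 0.588, 0.393, -0.588]
wrist_force: [-0.2, 0.4, -0.3]
finger_gap: 0.395
```

Emit:
drive_tool(
  steps=[
    [[0,0,0],[0.001,0,0],0.2],
    [[0,0,0],[0,0,0],0.2],
    [[0,0,0],[0,0,0],0.2],
  ],
)

```text
time: 8.45
ee_pos: [0.5558, 0.0285, 0.0176]
eef_rot: [0.393, 0.588, 0.393, -0.588]
wrist_force: [-2.3, -0.4, 5.9]
finger_gap: 0.391
```

Contact at 5.9 N, so the wedge is on the floor. Releasing.

Emit:
drive_tool(
  steps=[
    [[0,0,0],[0,0,0],0.5],
    [[0,0,0],[0,0,0],0.6],
    [[0,0,0],[0,0,0],0.6],
    [[0,0,0],[-0.01,0,0],0.6],
    [[0,0,0],[-0.02,0,0],0.6],
    [[0,0,0],[-0.03,0,0],0.6],
    [[0,0,0],[-0.03,0,0],0.6],
    [[0,0,0],[-0.02,0,0],0.6],
  ],
)

```text
time: 9.25
ee_pos: [0.5562, 0.0286, 0.1302]
eef_rot: [0.393, 0.589, 0.393, -0.587]
wrist_force: [-0.2, 0.4, 0.3]
finger_gap: 0.599
```

Run:
```python
from h import *
togo([0.5554,0.0277,0.12],-22.54)
d=grab('scene'); u,v=w2px(d,[0.556,0.03,0.03]);u,v=int(u),int(v)
c=d['image'][v-40:v+40,u-50:u+50,::-1]; cv2.imwrite('pics/scene6.png',cv2.resize(c,None,fx=7,fy=7,interpolation=cv2.INTER_CUBIC)); print(u,v)
```

```text
jaw 337.46 turn [ 0.06 -0.06 -0.12] shift after turn [ 0.0102 -0.0004  0.0011]
jaw 157.46 turn [-1.7994e+02  1.9000e-01 -9.0000e-02] shift after turn [ 0.0102  0.0004 -0.0011]
t 9.25 tcp [0.5562 0.0286 0.1302] jaw now -22.48 toolx [ 0.002  0.    -1.   ] toolz [-0.382 -0.924 -0.001] F [-0.18  0.36  0.26] gap 0.599 q [ 0.05  0.36 -0.09  1.12  0.    2.01]
284 237
```

View pics/scene6.png

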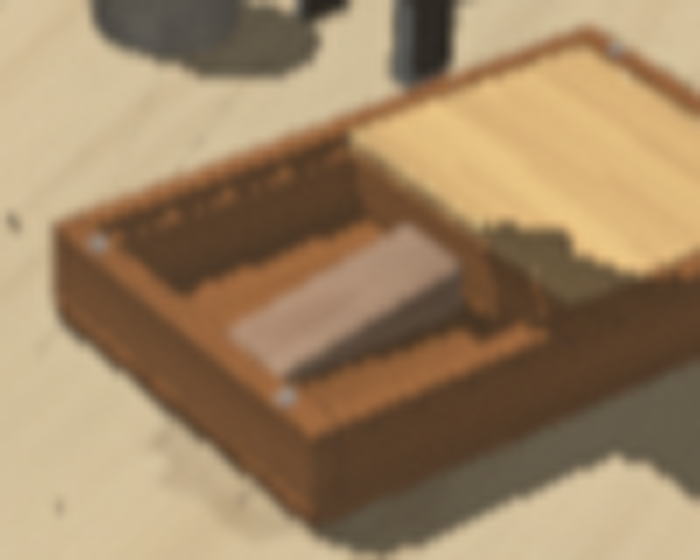

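The wedge lies flat in the well, thick end at (430,260) and thin end at (260,350) in the scene crop. Shutting the fingers and moving above the centre of the cover.

Emit:
drive_tool(
  steps=[
    [[0,0,0],[0,0,0.012],0.3],
    [[0,0,0],[0,0,0.025],0],
    [[0,0,0],[0,0,0.03],0],
    [[0,0,0],[0,0,0.025],0],
    [[0,0,0],[0,0,0.012],0],
    [[0,0,0],[0,0,0.004],0],
    [[0,0,0],[0,0,0],0],
    [[0,0,0],[0,0,0],0],
  ],
)

```text
time: 10.1
ee_pos: [0.5145, -0.0706, 0.1272]
eef_rot: [0.393, 0.588, 0.393, -0.588]
wrist_force: [0.1, -0.4, -0.1]
finger_gap: 0.002
```

Run:
```python
from h import *
togo([0.5143,-0.0714,0.055],-22.54)
d=grab('scene');P=cloud(d)
c0=np.array([.5365,-.0178,0.]);yt=np.array([.3833,.9236,0]);xt=np.array([.9236,-.3833,0])
ok=np.isfinite(P[...,0]); Q=P[ok]-c0; a=Q@xt; b=Q@yt; z=Q[:,2]
print('heights by tray (x,y)')
for x in (-.05,-.035,-.02,0,.02,.035,.05):
    print(x,[ (round(float(np.median(z[(abs(a-x)<.006)&(abs(b-y)<.006)])),4) if ((abs(a-x)<.006)&(abs(b-y)<.006)&(z<.08)).any() else None) for y in np.arange(-.12,.125,.015)])
dt=grab('top');P=cloud(dt);ok=np.isfinite(P[...,0]); Q=P[ok]-c0; a=Q@xt; b=Q@yt; z=Q[:,2]
print('top')
for x in (-.05,-.035,-.02,0,.02,.035,.05):
    print(x,[ (round(float(np.median(z[(abs(a-x)<.006)&(abs(b-y)<.006)])),4) if ((abs(a-x)<.006)&(abs(b-y)<.006)&(z<.08)).any() else None) for y in np.arange(-.12,.125,.015)])
```

```text
jaw 337.46 turn [ 0.08 -0.01  0.01] shift after turn [0.0722 0.0001 0.0008]
jaw 157.46 turn [-1.7992e+02 -1.0000e-02 -2.0000e-02] shift after turn [ 0.0722 -0.0001 -0.0008]
t 10.1 tcp [ 0.5145 -0.0706  0.1272] jaw now -22.46 toolx [-0.  0. -1.] toolz [-0.382 -0.924 -0.   ] F [ 0.11 -0.4  -0.1 ] gap 0.002 q [-0.14  0.29 -0.19  1.08  0.    1.83]
heights by tray (x,y)
-0.05 [0.0469, 0.4179, 0.4485, 0.4653, 0.4479, 0.4082, 0.5082, 0.4697, 0.5792, None, None, None, None, None, None, None, None]
-0.035 [0.4464, 0.4841, 0.3562, 0.3023, 0.2698, 0.2768, 0.3612, 0.4449, 0.5654, 0.0145, 0.0155, 0.0142, 0.0145, 0.0141, 0.0155, None, 0.0461]
-0.02 [0.0471, 0.049, 0.0475, 0.0477, 0.1595, 0.2158, 0.2969, 0.4232, 0.5623, 0.0211, 0.0203, 0.0189, 0.0195, 0.0179, 0.0174, 0.0216, 0.0459]
0 [0.0466, 0.0477, 0.0476, 0.0476, 0.048, 0.1812, 0.3085, 0.3914, 0.4512, 0.5769, 0.0335, 0.0299, 0.0284, 0.0243, 0.0225, 0.0202, 0.0442]
0.02 [0.0463, 0.0478, 0.0469, 0.0468, 0.0476, 0.1858, 0.2996, 0.4136, 0.456, 0.58, 0.033, 0.029, 0.0259, 0.0241, 0.0206, None, 0.0465]
0.035 [0.0468, 0.0466, 0.0467, 0.0472, 0.05, 0.1
[... 410 characters left out ...]
.6535, 0.6185, 0.0127, 0.0125, 0.0139, 0.0137, 0.0137, 0.014, 0.0139, 0.036]
-0.02 [None, None, None, None, None, None, None, None, 0.6324, 0.0143, 0.0143, 0.0154, 0.0144, 0.0138, 0.0141, 0.0132, 0.0363]
0 [None, None, None, None, None, None, None, None, 0.643, 0.0352, 0.0328, 0.0287, 0.0264, 0.0242, 0.0193, 0.0177, 0.0379]
0.02 [None, None, None, None, None, None, None, None, 0.636, 0.6024, 0.0164, 0.0149, 0.0135, 0.0163, 0.0168, 0.0147, 0.0374]
0.035 [None, None, None, None, None, None, None, None, 0.6237, 0.5988, 0.0143, 0.013, 0.0132, 0.0143, 0.0129, 0.0136, 0.0312]
0.05 [None, None, None, None, None, None, None, None, None, 0.0144, 0.0134, 0.0131, 0.0144, 0.0135, 0.0129, 0.0137, 0.0385]
```

The wedge is flat: depth runs from 0.035 down to 0.018 on a floor at 0.0137. The cover top is at about 0.0465. Descending to just above it.

Emit:
drive_tool(
  steps=[
    [[0,0,0],[0.015,0,0],0],
    [[0,0,0],[0.02,0,0],0],
    [[0,0,0],[0.02,0,0],0],
    [[0,0,0],[0.01,0,0],0],
    [[0,0,0],[0.006,0,0],0],
    [[0,0,0],[0.002,0,0],0],
    [[0,0,0],[0,0,0],0],
    [[0,0,0],[0,0,0],0],
  ],
)

```text
time: 11.0
ee_pos: [0.5148, -0.0713, 0.055]
eef_rot: [0.393, 0.588, 0.393, -0.588]
wrist_force: [-0.1, 0.2, -0.1]
finger_gap: 0.0
```

Emit:
drive_tool(
  steps=[
    [[0,0,0],[0.001,0,0],0],
    [[0,0,0],[0.001,0,0],0],
    [[0,0,0],[0.001,0,0],0],
    [[0,0,0],[0,0,0],0],
    [[0,0,0],[0,0,0],0],
  ],
)

```text
time: 11.5
ee_pos: [0.5143, -0.0713, 0.0513]
eef_rot: [-0.393, -0.588, -0.393, 0.588]
wrist_force: [-0.7, -0.3, 1.0]
finger_gap: 0.002
```

Emit:
drive_tool(
  steps=[
    [[0,0,0],[0.001,0,0],0],
    [[0,0,0],[0.001,0,0],0],
    [[0,0,0],[0.001,0,0],0],
    [[0,0,0],[0,0,0],0],
    [[0,0,0],[0,0,0],0],
  ],
)

```text
time: 12.0
ee_pos: [0.5143, -0.0712, 0.0483]
eef_rot: [-0.393, -0.588, -0.393, 0.588]
wrist_force: [-0.0, 0.6, -0.4]
finger_gap: -0.0
```

Emit:
drive_tool(
  steps=[
    [[0,0,0],[0.0005,0,0],0],
    [[0,0,0],[0,0,0],0],
    [[0,0,0],[0,0,0],0],
  ],
)

```text
time: 12.3
ee_pos: [0.5143, -0.0712, 0.0478]
eef_rot: [-0.393, -0.588, -0.393, 0.588]
wrist_force: [0.5, 0.8, -0.5]
finger_gap: 0.0
```

Emit:
drive_tool(
  steps=[
    [[0,0,0],[0.0005,0,0],0],
    [[0,0,0],[0,0,0],0],
    [[0,0,0],[0,0,0],0],
  ],
)

```text
time: 12.6
ee_pos: [0.5143, -0.0712, 0.0473]
eef_rot: [0.393, 0.588, 0.393, -0.588]
wrist_force: [0.8, 0.8, 0.7]
finger_gap: -0.002
```

Emit:
drive_tool(
  steps=[
    [[0,0,0],[0.0003,0,0],0],
    [[0,0,0],[0,0,0],0],
    [[0,0,0],[0,0,0],0],
  ],
)

```text
time: 12.9
ee_pos: [0.5143, -0.0713, 0.047]
eef_rot: [-0.393, -0.588, -0.393, 0.588]
wrist_force: [0.1, -0.2, -0.6]
finger_gap: 0.0
```

Emit:
drive_tool(
  steps=[
    [[0,0,0],[0.0003,0,0],0],
    [[0,0,0],[0,0,0],0],
    [[0,0,0],[0,0,0],0],
  ],
)

```text
time: 13.2
ee_pos: [0.5143, -0.0713, 0.0467]
eef_rot: [-0.393, -0.588, -0.393, 0.588]
wrist_force: [0.4, 0.8, 0.2]
finger_gap: -0.001
```

Emit:
drive_tool(
  steps=[
    [[0,0,0],[0.0003,0,0],0],
    [[0,0,0],[0,0,0],0],
    [[0,0,0],[0,0,0],0],
  ],
)

```text
time: 13.5
ee_pos: [0.5143, -0.0712, 0.0465]
eef_rot: [0.393, 0.588, 0.393, -0.588]
wrist_force: [-0.8, 0.8, 3.5]
finger_gap: 0.005
```

Emit:
drive_tool(
  steps=[
    [[0,0,0],[0.0002,0,0],0],
    [[0,0,0],[0,0,0],0],
    [[0,0,0],[0,0,0],0],
  ],
)

```text
time: 13.8
ee_pos: [0.5144, -0.0712, 0.0465]
eef_rot: [0.393, 0.588, 0.393, -0.588]
wrist_force: [-1.2, -0.2, 7.7]
finger_gap: 0.0
```

Contact at z=0.0465, with a stiffness of roughly 20 N/mm. Adding about 0.25 mm.

Emit:
drive_tool(
  steps=[
    [[0,0,0],[0.00025,0,0],0],
    [[0,0,0],[0,0,0],0],
    [[0,0,0],[0,0,0],0],
  ],
)

```text
time: 14.1
ee_pos: [0.5144, -0.0713, 0.0464]
eef_rot: [0.393, 0.588, 0.393, -0.588]
wrist_force: [-3.9, 0.0, 11.6]
finger_gap: 0.004
```

Emit:
drive_tool(
  steps=[
    [[0,0,0],[0,0,-0.0005],0],
    [[0,0,0],[0,0,-0.0005],0],
    [[0,0,0],[0,0,-0.001],0],
    [[0,0,0],[0,0,-0.001],0],
  ],
)

```text
time: 14.5
ee_pos: [0.5154, -0.0689, 0.0464]
eef_rot: [-0.393, -0.588, -0.393, 0.588]
wrist_force: [-5.2, -3.4, 12.6]
finger_gap: 0.0
```

Normal force is 12.6 N and drag along the track about 5 N, consistent with sliding. Continuing gently.

Emit:
drive_tool(
  steps=[
    [[0,0,0],[0,0,-0.001],0],
    [[0,0,0],[0,0,-0.0015],0],
    [[0,0,0],[0,0,-0.0015],0],
    [[0,0,0],[0,0,-0.0015],0],
    [[0,0,0],[0,0,-0.0015],0],
    [[0,0,0],[0,0,-0.0015],0],
    [[0,0,0],[0,0,-0.0015],0],
  ],
)

```text
time: 15.2
ee_pos: [0.5192, -0.0597, 0.0464]
eef_rot: [-0.393, -0.588, -0.392, 0.588]
wrist_force: [-4.8, -3.3, 11.8]
finger_gap: 0.004
```

```bash
cat > chk.py <<'E'
from h import *
import sys
d=grab('scene'); n=sys.argv[1]
u,v=w2px(d,[0.5365,-0.0178,0.03]);u,v=int(u),int(v)
c=d['image'][v-45:v+45,u-65:u+65,::-1]; cv2.imwrite('pics/%s.png'%n,cv2.resize(c,None,fx=6,fy=6,interpolation=cv2.INTER_CUBIC)); print('crop origin',u-65,v-45)
c0=np.array([.5365,-.0178]);yt=np.array([.3833,.9236]);xt=np.array([.9236,-.3833])
s,p,R=pose(); q=p[:2]-c0; f=np.array(s['wrist_force']); print('tray x',(q@xt).round(4),'y',(q@yt).round(4),'z',p[2].round(5),'F along',(f[:2]@yt).round(2),'side',(f[:2]@xt).round(2),'fz',f[2].round(2),'t',s['time'])
togo([*(c0+yt*.065),0.046],-22.54)
E
python3 chk.py sl1
```

```text
crop origin 234 186
tray x 0.0001 y -0.0451 z 0.04641 F along -4.39 side -4.35 fz 11.81 t 15.25
jaw 337.46 turn [ 0.04  0.04 -0.03] shift after turn [ 4.000e-04 -1.000e-04 -1.101e-01]
jaw 157.46 turn [-1.7996e+02  4.0000e-02  7.0000e-02] shift after turn [4.000e-04 1.000e-04 1.101e-01]
t 15.25 tcp [ 0.5193 -0.0595  0.0464] jaw now -22.5 toolx [ 0.    -0.001 -1.   ] toolz [-0.383 -0.924  0.001] F [-5.7  -2.39 11.81] gap 0.002 q [-0.11  0.37 -0.31  0.89 -0.    1.85]
```

View pics/sl1.png

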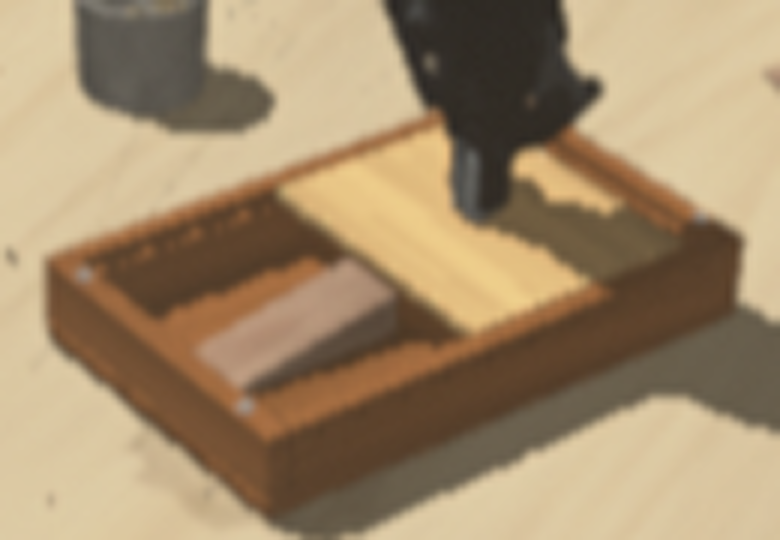

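The cover is moving: its front edge runs from (280,190) to (470,335), and a gap has opened at the far end. Relieving the side force a little and continuing.

Emit:
drive_tool(
  steps=[
    [[0,0,0],[5e-05,-0.0002,-0.001],0],
    [[0,0,0],[0,0,-0.002],0],
    [[0,0,0],[0,0,-0.002],0],
    [[0,0,0],[0,0,-0.002],0],
    [[0,0,0],[0,0,-0.002],0],
    [[0,0,0],[0,0,-0.002],0],
    [[0,0,0],[0,0,-0.002],0],
    [[0,0,0],[0,0,-0.002],0],
  ],
)

```text
time: 16.05
ee_pos: [0.525, -0.0458, 0.0464]
eef_rot: [-0.393, -0.588, -0.392, 0.588]
wrist_force: [-4.2, -3.4, 11.4]
finger_gap: 0.0
```

```bash
python3 chk.py sl2
```

```text
crop origin 234 186
tray x 0.0001 y -0.03 z 0.04645 F along -3.41 side -2.59 fz 11.75 t 16.1
jaw 337.46 turn [ 0.04  0.04 -0.06] shift after turn [ 0.0005 -0.0001 -0.095 ]
jaw 157.46 turn [-1.7996e+02  9.0000e-02  6.0000e-02] shift after turn [0.0005 0.0001 0.095 ]
t 16.1 tcp [ 0.5251 -0.0455  0.0465] jaw now -22.5 toolx [ 0.001 -0.001 -1.   ] toolz [-0.383 -0.924  0.001] F [-3.7  -2.16 11.75] gap 0.0 q [-0.09  0.38 -0.3   0.9  -0.    1.88]
```

Emit:
drive_tool(
  steps=[
    [[0,0,0],[5e-05,-0.0001,-0.001],0],
    [[0,0,0],[0,0,-0.002],0],
    [[0,0,0],[0,0,-0.002],0],
    [[0,0,0],[0,0,-0.002],0],
    [[0,0,0],[0,0,-0.002],0],
    [[0,0,0],[0,0,-0.002],0],
    [[0,0,0],[0,0,-0.002],0],
    [[0,0,0],[0,0,-0.002],0],
  ],
)

```text
time: 16.9
ee_pos: [0.5308, -0.0319, 0.0464]
eef_rot: [-0.393, -0.588, -0.392, 0.588]
wrist_force: [-2.8, -4.1, 11.8]
finger_gap: 0.001
```

Emit:
drive_tool(
  steps=[
    [[0,0,0],[0,0,-0.002],0],
    [[0,0,0],[0,0,-0.002],0],
    [[0,0,0],[0,0,-0.002],0],
    [[0,0,0],[0,0,-0.002],0],
    [[0,0,0],[0,0,-0.002],0],
    [[0,0,0],[0,0,-0.002],0],
    [[0,0,0],[0,0,-0.002],0],
    [[0,0,0],[0,0,-0.002],0],
  ],
)

```text
time: 17.7
ee_pos: [0.537, -0.0171, 0.0465]
eef_rot: [0.393, 0.588, 0.392, -0.588]
wrist_force: [-3.2, -4.4, 11.6]
finger_gap: -0.0
```

```bash
python3 chk.py sl3
```

```text
crop origin 234 186
tray x 0.0001 y 0.001 z 0.04644 F along -3.27 side -1.77 fz 9.57 t 17.75
jaw 337.46 turn [ 0.04  0.04 -0.07] shift after turn [ 0.0004 -0.0001 -0.064 ]
jaw 157.46 turn [-1.7996e+02  1.1000e-01  6.0000e-02] shift after turn [0.0004 0.0001 0.064 ]
t 17.75 tcp [ 0.537  -0.0169  0.0464] jaw now -22.5 toolx [ 0.001 -0.001 -1.   ] toolz [-0.383 -0.924  0.001] F [-2.89 -2.34  9.57] gap 0.004 q [-0.03  0.39 -0.27  0.9  -0.    1.93]
```

View pics/sl3.png

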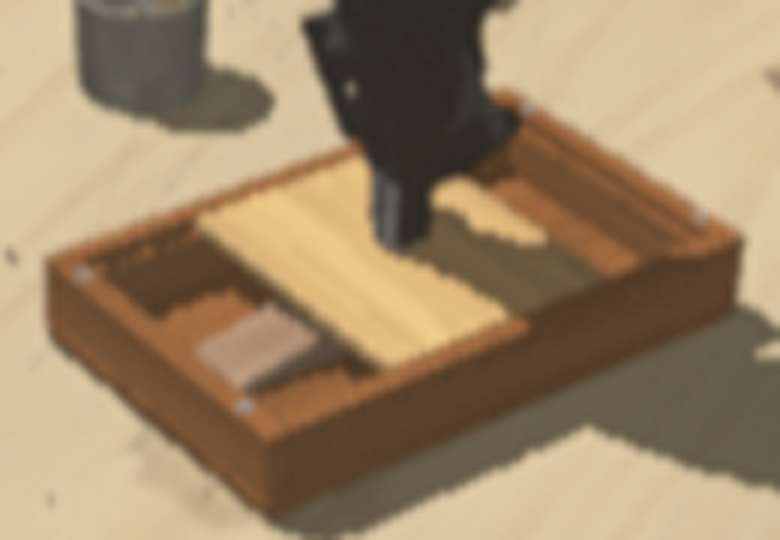

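The cover follows and passes freely over the wedge, with its front edge now at (200,220)–(390,365). Continuing with slightly more press.

Emit:
drive_tool(
  steps=[
    [[0,0,0],[0.0001,0,-0.001],0],
    [[0,0,0],[0,0,-0.002],0],
    [[0,0,0],[0,0,-0.002],0],
    [[0,0,0],[0,0,-0.002],0],
    [[0,0,0],[0,0,-0.002],0],
    [[0,0,0],[0,0,-0.002],0],
    [[0,0,0],[0,0,-0.002],0],
    [[0,0,0],[0,0,-0.002],0],
  ],
)

```text
time: 18.55
ee_pos: [0.5427, -0.0033, 0.0464]
eef_rot: [0.393, 0.588, 0.392, -0.588]
wrist_force: [-2.8, -4.4, 12.7]
finger_gap: -0.003
```

Emit:
drive_tool(
  steps=[
    [[0,0,0],[0,0,-0.002],0],
    [[0,0,0],[0,0,-0.002],0],
    [[0,0,0],[0,0,-0.002],0],
    [[0,0,0],[0,0,-0.002],0],
    [[0,0,0],[0,0,-0.002],0],
    [[0,0,0],[0,0,-0.002],0],
    [[0,0,0],[0,0,-0.002],0],
    [[0,0,0],[0,0,-0.002],0],
  ],
)

```text
time: 19.35
ee_pos: [0.5489, 0.0116, 0.0464]
eef_rot: [0.393, 0.588, 0.392, -0.588]
wrist_force: [-2.9, -4.3, 12.9]
finger_gap: 0.002
```

Emit:
drive_tool(
  steps=[
    [[0,0,0],[5e-05,0,-0.002],0],
    [[0,0,0],[0,0,-0.002],0],
    [[0,0,0],[0,0,-0.002],0],
    [[0,0,0],[0,0,-0.002],0],
    [[0,0,0],[0,0,-0.002],0],
    [[0,0,0],[0,0,-0.002],0],
    [[0,0,0],[0,0,-0.002],0],
  ],
)

```text
time: 20.05
ee_pos: [0.5543, 0.0245, 0.0464]
eef_rot: [0.393, 0.588, 0.392, -0.588]
wrist_force: [-2.5, -4.7, 13.0]
finger_gap: 0.004
```

```bash
python3 chk.py sl4
```

```text
crop origin 234 186
tray x 0.0002 y 0.0462 z 0.04641 F along -4.07 side -0.66 fz 12.44 t 20.1
jaw 337.46 turn [ 0.04  0.02 -0.09] shift after turn [ 0.0004 -0.0002 -0.0188]
jaw 157.46 turn [-1.7996e+02  1.4000e-01  3.0000e-02] shift after turn [0.0004 0.0002 0.0188]
t 20.1 tcp [0.5544 0.0247 0.0464] jaw now -22.5 toolx [ 0.001 -0.001 -1.   ] toolz [-0.383 -0.924  0.   ] F [-2.17 -3.5  12.44] gap 0.001 q [ 0.05  0.43 -0.22  0.92 -0.    2.01]
```

View pics/sl4.png

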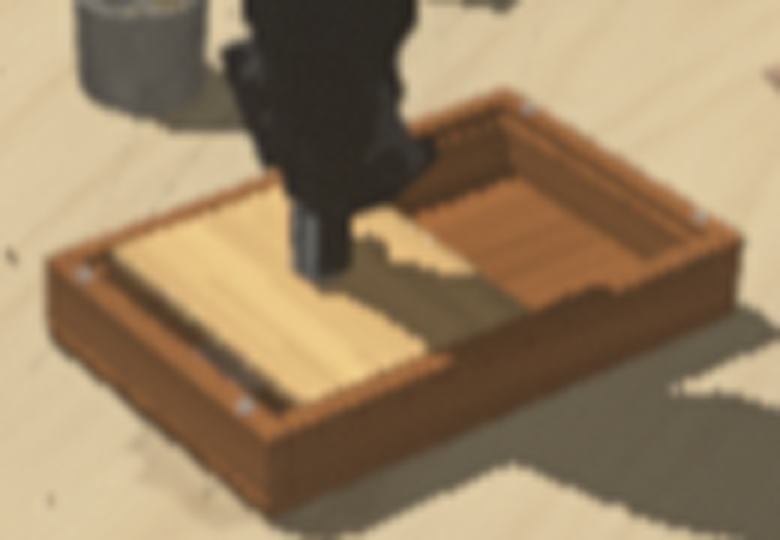

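About 15 mm remain (dark gap at (200,340)). Slowing down.

Emit:
drive_tool(
  steps=[
    [[0,0,0],[0,0,-0.0015],0],
    [[0,0,0],[0,0,-0.0015],0],
    [[0,0,0],[0,0,-0.0015],0],
    [[0,0,0],[0,0,-0.0015],0],
    [[0,0,0],[0,0,-0.0015],0],
    [[0,0,0],[0,0,-0.0015],0],
    [[0,0,0],[0,0,-0.001],0],
  ],
)

```text
time: 20.8
ee_pos: [0.5582, 0.0337, 0.0464]
eef_rot: [0.393, 0.588, 0.392, -0.588]
wrist_force: [-2.0, -3.8, 11.3]
finger_gap: -0.001
```

Emit:
drive_tool(
  steps=[
    [[0,0,0],[0,0,-0.001],0],
    [[0,0,0],[0,0,-0.001],0],
    [[0,0,0],[0,0,-0.0005],0],
  ],
)

```text
time: 21.1
ee_pos: [0.5591, 0.036, 0.0464]
eef_rot: [0.393, 0.588, 0.392, -0.588]
wrist_force: [-2.4, -5.5, 12.0]
finger_gap: -0.001
```

```bash
python3 chk.py sl5
```

```text
crop origin 234 186
tray x 0.0003 y 0.0585 z 0.04642 F along -3.5 side -1.13 fz 11.24 t 21.15
jaw 337.46 turn [ 0.04  0.02 -0.09] shift after turn [ 0.0004 -0.0003 -0.0065]
jaw 157.46 turn [-1.7996e+02  1.4000e-01  4.0000e-02] shift after turn [0.0004 0.0003 0.0065]
t 21.15 tcp [0.5591 0.0361 0.0464] jaw now -22.5 toolx [ 0.001 -0.001 -1.   ] toolz [-0.383 -0.924  0.   ] F [-2.38 -2.8  11.24] gap -0.001 q [ 0.07  0.44 -0.21  0.93 -0.    2.03]
```

View pics/sl5.png

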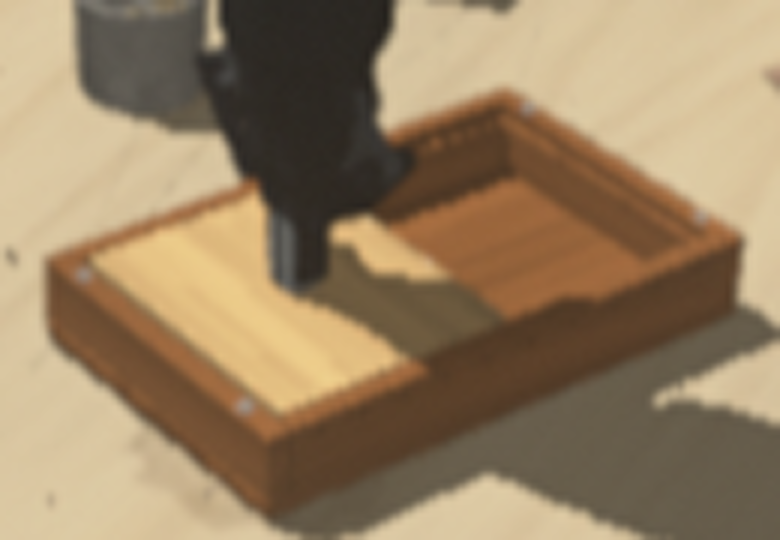

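Nearly shut, with a thin dark line left at the front. Creeping on until the drag force rises.

Emit:
drive_tool(
  steps=[
    [[0,0,0],[5e-05,0,-0.0005],0],
    [[0,0,0],[0,0,-0.0005],0],
    [[0,0,0],[0,0,-0.0005],0],
    [[0,0,0],[0,0,-0.0005],0],
  ],
)

```text
time: 21.55
ee_pos: [0.5599, 0.0379, 0.0464]
eef_rot: [0.393, 0.588, 0.392, -0.588]
wrist_force: [-2.7, -4.4, 12.9]
finger_gap: 0.001
```

Emit:
drive_tool(
  steps=[
    [[0,0,0],[0,0,-0.0005],0],
    [[0,0,0],[0,0,-0.0005],0],
  ],
)

```text
time: 21.75
ee_pos: [0.5603, 0.0388, 0.0464]
eef_rot: [0.393, 0.588, 0.392, -0.588]
wrist_force: [-3.1, -5.1, 13.0]
finger_gap: 0.001
```

Emit:
drive_tool(
  steps=[
    [[0,0,0],[0,0,-0.0003],0],
    [[0,0,0],[0,0,-0.0002],0],
  ],
)

```text
time: 21.95
ee_pos: [0.5605, 0.0392, 0.0464]
eef_rot: [0.393, 0.588, 0.392, -0.588]
wrist_force: [-2.5, -4.1, 12.9]
finger_gap: 0.003
```

Emit:
drive_tool(
  steps=[
    [[0,0,0],[0,0,-0.0004],0],
    [[0,0,0],[0,0,-0.0004],0],
  ],
)

```text
time: 22.15
ee_pos: [0.5607, 0.0398, 0.0464]
eef_rot: [0.393, 0.588, 0.392, -0.588]
wrist_force: [-3.8, -7.7, 14.8]
finger_gap: -0.001
```

Emit:
drive_tool(
  steps=[
    [[0,0,0],[0,0,-0.0003],0],
    [[0,0,0],[0,0,-0.0003],0],
  ],
)

```text
time: 22.35
ee_pos: [0.5607, 0.0398, 0.0464]
eef_rot: [-0.394, -0.588, -0.392, 0.588]
wrist_force: [-5.7, -11.5, 14.8]
finger_gap: -0.002
```

```bash
python3 chk.py sl6
```

```text
crop origin 234 186
tray x 0.0003 y 0.0625 z 0.04641 F along -10.83 side -1.03 fz 14.87 t 22.4
jaw 337.46 turn [ 0.01  0.12 -0.1 ] shift after turn [ 0.0004 -0.0003 -0.0025]
jaw 157.46 turn [-1.7999e+02  1.6000e-01  1.8000e-01] shift after turn [0.0004 0.0003 0.0025]
t 22.4 tcp [0.5607 0.0398 0.0464] jaw now -22.53 toolx [ 0.001 -0.003 -1.   ] toolz [-0.383 -0.924  0.002] F [-5.11 -9.61 14.87] gap -0.003 q [ 0.07  0.44 -0.2   0.93 -0.    2.04]
```

View pics/sl6.png

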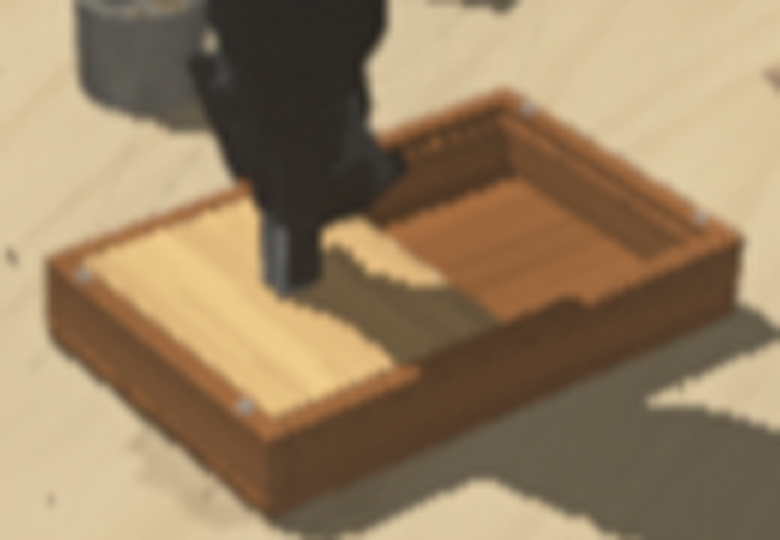

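The end stop is reached: drag rose to about 12 N with the TCP standing still, and the cover is flush against the front rim. Lifting straight up and backing away.

Emit:
drive_tool(
  steps=[
    [[0,0,0],[-0.0005,0,0.0002],0],
    [[0,0,0],[-0.001,0,0],0],
    [[0,0,0],[-0.005,0,0],0],
    [[0,0,0],[-0.02,0,0],0],
    [[0,0,0],[-0.03,0,0],0],
    [[0,0,0],[-0.035,0,0],0],
    [[0,0,0],[-0.03,0,0],0],
    [[0,0,0],[-0.01,0,0],0],
  ],
)

```text
time: 23.2
ee_pos: [0.5616, 0.0411, 0.1805]
eef_rot: [0.394, 0.589, 0.392, -0.587]
wrist_force: [-0.2, -0.4, -0.1]
finger_gap: -0.003
```

Emit:
drive_tool(
  steps=[
    [[0,0,0],[0,0.01,0.02],0],
    [[0,0,0],[0,0.01,0.04],0],
    [[0,0,0],[0,0.01,0.045],0],
    [[0,0,0],[0,0.01,0.045],0],
    [[0,0,0],[0,0.01,0.045],0],
    [[0,0,0],[0,0.01,0.045],0],
    [[0,0,0],[0,0,0.03],0],
    [[0,0,0],[0,0,0.01],0],
  ],
)

```text
time: 24.0
ee_pos: [0.5075, -0.2432, 0.1766]
eef_rot: [-0.392, -0.588, -0.392, 0.589]
wrist_force: [0.8, 0.4, 0.2]
finger_gap: -0.0
```

Run:
```python
from h import *
d=grab('top');P=cloud(d)
im=d['image'];c=np.clip(im[185:290,205:335,::-1].astype(float)*1.6,0,255).astype(np.uint8); cv2.imwrite('pics/tray9.png',cv2.resize(c,None,fx=5.5,fy=5.5,interpolation=cv2.INTER_CUBIC))
cv2.imwrite('pics/top9.png',cv2.resize(np.clip(im[...,::-1]*1.4,0,255).astype(np.uint8),(800,600)))
Z=P[...,2]
def rect(u0,u1,v0,v1,lo,hi,n):
    m=np.zeros(Z.shape,np.uint8); m[v0:v1,u0:u1]=((Z>lo)&(Z<hi))[v0:v1,u0:u1]
    k,l,s,_=cv2.connectedComponentsWithStats(m); i=1+np.argmax(s[1:,4]); r=cv2.minAreaRect(P[l==i][:,:2].astype(np.float32)); print(n,np.round(r[0],4),np.round(r[1],4),round(r[2],1))
rect(205,335,185,290,.004,.025,'-y well floor'); rect(362,400,160,195,.05,.08,'offcut')
c0=np.array([.5365,-.0178,0.]);yt=np.array([.3833,.9236,0]);xt=np.array([.9236,-.3833,0])
Q=P-c0;a=Q@xt;b=Q@yt
# cover edges by colour along the tray centreline
for x in (-.03,0,.03):
    print(x,[(round(y,3),im[int(round(w2px(d,c0+x*xt+y*yt+[0,0,.0464])[1])),int(round(w2px(d,c0+x*xt+y*yt+[0,0,.0464])[0]))].tolist()) for y in (-.008,-.004,0,.004,.110,.114,.118,.122,.126,.130)])
togo([.5,0,.2],-22)
```

```text
-y well floor [ 0.5126 -0.075 ] [0.1152 0.1355] 67.5
offcut [ 0.7044 -0.3394] [0.0646 0.0655] 10.7
-0.03 [(-0.008, [53, 33, 18]), (-0.004, [54, 32, 18]), (0, [95, 76, 51]), (0.004, [119, 99, 70]), (0.11, [143, 119, 85]), (0.114, [140, 117, 83]), (0.118, [141, 119, 85]), (0.122, [132, 107, 77]), (0.126, [96, 69, 45]), (0.13, [95, 62, 39])]
0 [(-0.008, [60, 38, 19]), (-0.004, [59, 37, 24]), (0, [107, 86, 60]), (0.004, [124, 102, 72]), (0.11, [145, 121, 86]), (0.114, [139, 115, 82]), (0.118, [136, 111, 79]), (0.122, [131, 107, 76]), (0.126, [93, 63, 38]), (0.13, [91, 60, 37])]
0.03 [(-0.008, [50, 32, 18]), (-0.004, [63, 41, 26]), (0, [81, 60, 42]), (0.004, [134, 112, 81]), (0.11, [144, 119, 84]), (0.114, [139, 114, 82]), (0.118, [133, 110, 78]), (0.122, [127, 104, 74]), (0.126, [101, 75, 49]), (0.13, [89, 56, 36])]
jaw 338 turn [-0.63  0.02  0.05] shift after turn [-0.0233 -0.098  -0.2225]
jaw 158 turn [ 1.7937e+02  7.0000e-02 -3.0000e-02] shift after turn [-0.0233  0.098   0.2225]
t 24.05 tcp [ 0.5075 -0.243   0.1767] jaw now -22.63 toolx [-0.001  0.    -1.   ] toolz [-0.385 -0.923  0.   ] F [-0.52 -1.11  0.29] gap 0.003 q [-0.45  0.36  0.02  1.24 -0.    1.52]
```

View pics/tray9.png

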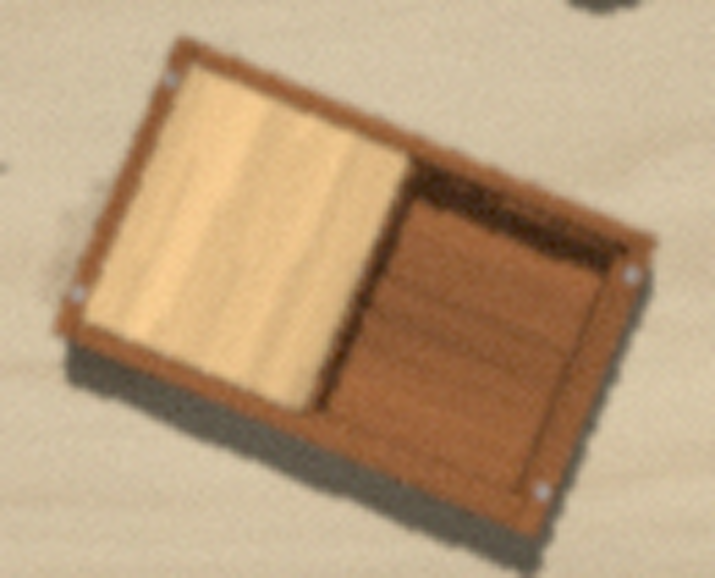

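View pics/top9.png

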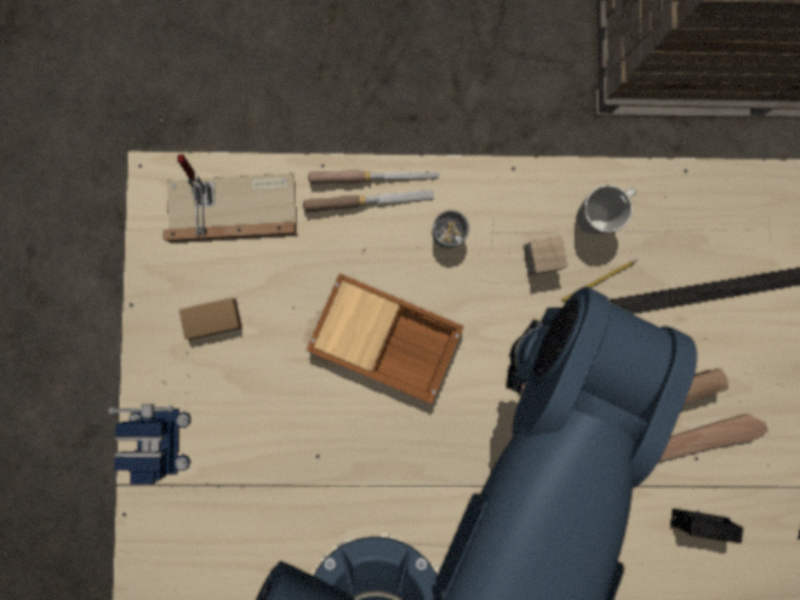

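The top crop shows the cover flush over the +y well, from (185,65)–(80,320) at the end rim to (410,150)–(305,410) at the divider. The -y well is fully open and the bystanders are unmoved. Handing in.

Emit:
drive_tool(
  steps=[
    [[0,0,0],[0,0,0],0],
    [[0,0,0],[0,0,0],0],
    [[0,0,0],[0,0,0],0],
  ],
)

```text
time: 24.35
ee_pos: [0.5092, -0.2396, 0.1771]
eef_rot: [0.393, 0.588, 0.393, -0.588]
wrist_force: [-0.4, 0.4, -0.1]
finger_gap: -0.002
```

```bash
python3 -c "
from workcell import job; print(job.finish_job())"
```

```text
the job is handed in; nothing more can be done
None
```

The larger wedge is lying flat in the open (+y) well and the cover is shut over it. I handed the job in at about 24.4 s; `finish_job` gives no verdict.

- **Wedge:** before the cover went over, depth readings showed its top falling evenly from 35 mm to 18 mm above the bench. The well floor was at 14 mm, so it was lying flat.
- **Cover:** I slid it with shut fingertips, pressing at about 9.6 to 15 N. At the end stop the drag rose to about 12 N with the tip standing still, so the total contact force reached about 20 N. These are the forces I read at the end of each move; I had no readings during the moves.
- **Final check:** the last top view shows the cover running from the divider to the +y end rim and the -y well fully open (115 x 135 mm). The arm is clear and touching nothing.
- **Bystanders:** the offcut measured within 0.3 mm of where it started. The cup of screws and the sanding block look unmoved in the picture. The arm hid the smaller wedge in that last view, but the gripper never went near it.

No check failed. The one small mismatch is the cover height: the tip first touched it at 46.5 mm, while the depth readings ranged from 45 to 47 mm.

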